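# File the boxed insect mounts on edge and lock the rack

## Task

Take the wooden spacer block out of the mount rack and put it on the cork mat, then stand every boxed insect mount that lies on the table upright on one of its short edges in the rack, one to a bay, squarely between the two slots of the retaining bars. When all of them are standing, press the rack's sprung lever down until its catch holds it and the bars stay up. Leave everything else on the table where it is.

Things in the scene. Friction and masses are not known exactly. Their poses are not given: they have to be found in the camera images.
- rack: wooden mount rack, fixed, 280 x 150 mm (x from -135 to +145 mm). Origin on its underside, midway across; x along the row of four bays towards the lever, z up. The bed is 20 mm above the table. Bays are 40 mm wide along x, between 6 mm thick dividers that run along y (76 mm long, 35 mm above the bed), open at both ends.
- bay1 (a point): middle of the first bay's bed (the bay farthest from the lever), at x = -104, y = 0, z = 20 mm of the rack; axes as the rack's.
- bay2 (a point): same for the next bay, x = -58 mm of the rack.
- bay3 (a point): same for the next bay, x = -12 mm of the rack.
- bay4 (a point): same for the next bay, x = 34 mm of the rack (nearest the lever).
- gate (a point): middle of the top of one of two aluminium retaining bars, each 190 mm long (rack's x) and 5 mm thick, in slots along both sides of the bays at y = -53 (this one) and +53 mm of the rack; flush with the bed while the lever is up, they rise 18 mm above it as the lever goes down, and would lift a mount standing over them.
- lever (a joint): hinged lever at the rack's +x end: 0 up (at rest), 0.5 rad fully down. Hinge along the rack's x at x = 115, y = -45, z = 58 mm; the arm reaches 85 mm towards the rack's +y, sloping up 0.5 rad at rest, level when down. A spring resists (about 10 N on the pad); beyond about 0.35 rad the catch draws it down and holds it.
- lever_pad (a point): centre of the top of the black pad (42 mm along the rack's x, 30 mm along the arm) at the lever's free end: about 104 mm above the table at rest, 64 mm when down.
- mount1: boxed insect mount: flat black box 96 x 68 x 28 mm, 160 g, pale window with brown insects on one large face. Origin at the centre of the box; x along its 96 mm length, y across its 68 mm width, z out of the window face. It starts lying flat, window up. Absent in some runs.
- mount2: boxed insect mount: flat black box 96 x 68 x 28 mm, 160 g, pale window with brown insects on one large face. Origin at the centre of the box; x along its 96 mm length, y across its 68 mm width, z out of the window face. It starts lying flat, window up. Absent in some runs.
- mount3: boxed insect mount: flat black box 96 x 68 x 28 mm, 160 g, pale window with brown insects on one large face. Origin at the centre of the box; x along its 96 mm length, y across its 68 mm width, z out of the window face. It starts lying flat, window up. Absent in some runs.
- mount4: boxed insect mount: flat black box 96 x 68 x 28 mm, 160 g, pale window with brown insects on one large face. Origin at the centre of the box; x along its 96 mm length, y across its 68 mm width, z out of the window face. It starts lying flat, window up. Absent in some runs.
- spacer: light wooden block, 30 x 60 x 75 mm (x, y, z), 90 g, standing in the third bay (bay3) with its x along the rack's x; origin at the centre of its 30 x 60 mm underside.
- mat: cork mat, fixed, 140 x 140 x 5 mm, origin at the centre of its underside; the spacer block goes here.
- gps: handheld GPS, 110 (x) x 50 x 24 mm. Bystander; origin at the centre of its underside.
- notebook: notebook, 130 (x) x 85 x 12 mm. Bystander; origin at the centre of its underside.
- phone: phone lying flat, 150 (x) x 72 x 9 mm. Bystander; origin at the centre of its underside.
- jar: glass jar with black cap, 48 mm across, 75 mm tall. Bystander; origin at the centre of its underside.
- pencil: pencil, 150 mm long (x), 8 mm thick. Bystander; origin at the centre of its underside.
Things that resemble listed ones, but are neither listed nor needed, are in the scene too. What is shaped like the mount4 but pink is not meant.

How it is judged:
By the outcome, as a careful person would: the job done as asked, in the order asked, and still so for the second after the job is handed in, with the robot touching nothing.
Of mount1, mount2, mount3, mount4 only 3 to 4 are there at a start; the rules pass over those that are not, and their reading is None.
At some moment in a run one of spacer, mount1, mount2, mount3, mount4 may be knocked a few centimetres aside while the robot is not near it.
It also fails if it takes over 210 s, if anything falls off the work surface, if the arm or the gripper's body presses on something with over 40 N, if the wrist force passes 120 N, or if a joint passes its speed limit or range.

## Robot

A 7-joint arm with a two-finger parallel gripper is mounted at the origin on the work surface. World frame = base frame: x ahead of the robot, y to its left, z up, the work surface at z = 0. Lengths are in m, angles in rad, forces in N, time in s.
With the tool pointing down it reaches from about 0.425 to 1.025 m from the base axis. Payload 3.6 kg.
Tool frame: the origin (TCP) lies on the centre line of the jaws, within the pads' length; the fingertips stand 22 mm ahead of it and the grasp point (between the pads) lies 3 mm ahead of it; z points along the fingers, y is the line along which they close (so a half turn about z gives the same grasp; the last joint's range is limited). The gripper opens to 85 mm and grips with 20 to 120 N. Pads are 22 mm wide; open, the fingers measure 114 mm over their backs; the gripper's body (76 mm by 85 mm) begins 54 mm behind the grasp point. The pads swing forward as they close: fully open they stand 13 mm farther back than shut.
Start: joints at [1.117, 0.591, 0.048, 1.609, -0.033, 0.943, -0.034], TCP at [0.255, -0.679, 0.253] pointing down, gripper open.
Joint ranges: [-2.69, 2.69], [-0.47, 2.24], [-1.27, 1.36], [0.19, 2.51], [-1.53, 4.68], [0.08, 2.07], [-3.09, 3.09]. Speed limits (rad/s): [2.57, 2.57, 3.14, 3.14, 3.14, 3.14, 3.14].

## Interface

Orientations are given as a unit quaternion [x, y, z, w].
In Python, from cell import monitor, vision, job gives the robot as it stands.
- The arm moves only by the tool drive_tool, never from a script. Its argument "increments" is text: rows parted by semicolons, each of 4 numbers parted by spaces: the shift along the tool's x, y, z as a fraction of full scale, then the turn about the tool's z as a fraction of full scale. In form: dx dy dz yaw; .... A call has 1 to 10 rows; each row shifts and turns the commanded pose from where the row before left it, along the tool's axes as they then stand; what a row does not reach is not made up. Full scale, the value 1, is 0.03 m for a shift and 6 degrees for a turn. A row lasts 1/10 s, in which the tool goes at most 50 mm and 8.59 degrees, less where a joint would pass 70% of its speed; a pose out of reach is approached as far as the arm can. A call with a number of a shift or a turn outside -1 to 1 is refused whole. A call with a gripper value outside its range is refused whole. "hand" is the closure, from -1 (fully open) to 1 (shut), set as the call begins (left out, the last holds). The fingers move at their own pace and stop on an object; "newtons" is the grip in N (left out, the last holds). Time passes only in rows, so rows that do not move let the fingers close. It gives the time, the measured TCP pose, the force, the opening and the grip force at its end, in the units of the state.
- monitor.read_state(): the state, without advancing time (a new reading comes with each control period).
- vision.snapshot(name): name is "scene" or "top"; returns a dict with "frame" (420x560x3 uint8, blue, green, red), "fov_y" (degrees; the focal length in pixels is half the picture's height over the tangent of half this angle, whatever the lens; pixels are square), "cx", "cy" (the principal point, pixels), "world_to_cam" (4x4, takes a point from world to camera coordinates). Camera axes: x right, y down, z forward; pixel columns grow to the right and rows downward; lengths in m; the calibration is good to about 2 mm. A picture is of the moment at which its call begins. There is no depth.
- job.sign_off(): hands the job in; it is judged then, once.
The state is a dict: "time": time; "q": joint angles; "joint_velocities": joint speeds; "tau": joint torques, N m; "position": TCP position; "tcp_rot": TCP orientation; "contact_force": force on the tool from outside, world axes, zero at the start; "wrist_torque": the same for the moment, N m; "gripper_width": finger opening in m; "grasp_force": force on a finger pad.
Only numpy, scipy, OpenCV 4.12 (cv2) and the standard library are available. Lean on these libraries where they do the work, as an engineer would, in place of code of your own. Each camera call takes 0.05 s, during which the arm holds its last target. There are 200 camera calls.

## Working session

There is one attempt and no reset: what is moved stays moved. The work goes in short steps, Python scripts to look and compute and a tool call to move; the robot and the scene stay as the last step left them, time stands still between calls to the robot, and variables do not carry over. Pictures are saved under pics/ and viewed, at most 14 in all, crops included, and the job is handed in when it is done.

Besides the shell and the picture viewer there is one more tool, called after "Call:" as name(argument=value, ...) on one line, values as JSON. drive_tool: Moves the arm, as the interface text tells. Its arguments: {"type":"object","properties":{"increments":{"type":"string"},"hand":{"type":"number"},"newtons":{"type":"number"}},"required":["increments"]}

```bash
ls; mkdir -p pics; cat > h.py <<'E'
import numpy as np, cv2
from cell import monitor, vision, job
def snap(n):
    return vision.snapshot(n)
def K(s):
    f=s["frame"].shape[0]/2/np.tan(np.radians(s["fov_y"])/2); return f,s["cx"],s["cy"]
def ray(s,u,v):
    f,cx,cy=K(s); T=np.array(s["world_to_cam"]); R=T[:3,:3]; c=-R.T@T[:3,3]
    return c,R.T@np.array([(u-cx)/f,(v-cy)/f,1.])
def onz(s,u,v,z):
    c,d=ray(s,u,v); return c+d*(z-c[2])/d[2]
def proj(s,p):
    f,cx,cy=K(s); T=np.array(s["world_to_cam"]); q=T[:3,:3]@np.array(p)+T[:3,3]; return q[:2]/q[2]*f+[cx,cy]
def tri(s1,p1,s2,p2):
    c1,d1=ray(s1,*p1); c2,d2=ray(s2,*p2)
    t=np.linalg.lstsq(np.c_[d1,-d2],c2-c1,rcond=None)[0]; a=c1+t[0]*d1;b=c2+t[1]*d2
    return (a+b)/2, np.linalg.norm(a-b)
E
python3 - <<'E'
from h import *
for n in("scene","top"):
    s=snap(n); cv2.imwrite(f"pics/{n}0.png",s["frame"]); np.save(f"pics/{n}0.npy",s,allow_pickle=True)
    T=np.array(s["world_to_cam"]); print(n,s["fov_y"],s["cx"],s["cy"],-T[:3,:3].T@T[:3,3],T[:3,:3].round(3).tolist())
s=monitor.read_state(); print(s["position"],s["tcp_rot"],s["time"],s["gripper_width"])
E
```

```text
pics
scene 44.723506950903136 274.3180267895746 210.61676281831404 [ 1.02250542 -0.76153473  1.18759133] [[0.842, 0.539, -0.013], [0.407, -0.652, -0.64], [-0.354, 0.533, -0.768]]
top 42.64327838001814 284.35855843058886 210.70013731439414 [ 0.2726141  -0.02522882  1.6079946 ] [[-0.004, -1.0, -0.015], [-0.987, 0.006, -0.164], [0.164, 0.014, -0.986]]
[ 0.25503698 -0.67791893  0.25223458] [ 9.83855401e-01  1.78962327e-01 -2.25192494e-04 -9.92155371e-04] 0.1 0.0851917224674419
```

View pics/scene0.png

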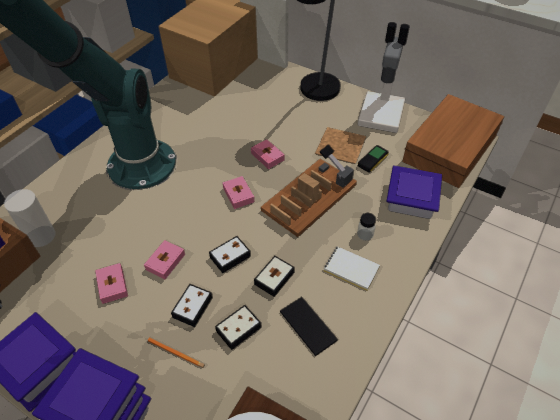

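View pics/top0.png

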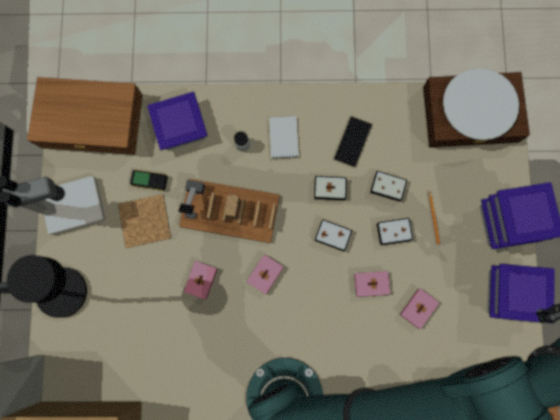

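The overview shows four black mounts (top view ~(331,188), (388,186), (333,235), (395,231)), the rack at ~(230,211) with the spacer at (232,205), and the mat at (145,221). The lever is at the rack's left end in the top view, so rack x runs roughly along world +y.

```bash
cat >> h.py <<'E'
def windows(s):
    """pale-window blobs: minAreaRect list (center,size,angle)"""
    g=cv2.cvtColor(s["frame"],cv2.COLOR_BGR2HSV); g=cv2.resize(g,None,fx=3,fy=3,interpolation=cv2.INTER_CUBIC)
    m=((g[...,2]>150)&(g[...,1]<45)).astype(np.uint8)*255
    m=cv2.morphologyEx(m,cv2.MORPH_CLOSE,np.ones((15,15)))
    out=[]
    for c in cv2.findContours(m,cv2.RETR_EXTERNAL,cv2.CHAIN_APPROX_NONE)[0]:
        r=cv2.minAreaRect(c); a=cv2.contourArea(c)/9
        if 150<a<1200 and a*9/(r[1][0]*r[1][1]+1)>.7:
            M=cv2.moments(c); out.append((np.array([M['m10'],M['m01']])/M['m00']/3-1/3, a, cv2.boxPoints(r)/3-1/3))
    return out
E
python3 - <<'E'
from h import *
S={n:np.load(f"pics/{n}0.npy",allow_pickle=True).item() for n in("scene","top")}
for n in S:
    for c,a,b in windows(S[n]):
        P=np.array([onz(S[n],*p,.028)[:2] for p in b]); e=np.linalg.norm(np.diff(P,axis=0),axis=1)
        print(n,c.round(1),round(a),onz(S[n],*c,.028)[:2].round(4),e.round(3))
f=S["top"]["frame"][165:260,100:300]; g=S["scene"]["frame"][115:245,250:400]
A=cv2.resize(f,(800,380),interpolation=cv2.INTER_CUBIC); cv2.imwrite("pics/c1.png",A)
cv2.imwrite("pics/c2.png",cv2.resize(g,None,fx=4.6,fy=4.6,interpolation=cv2.INTER_CUBIC))
E
```

```text
scene [237.5 324.1] 682 [ 0.6097 -0.316 ] [0.089 0.059 0.087]
scene [190.9 302.2] 620 [ 0.4722 -0.3294] [0.094 0.06  0.092]
scene [273.8 272.8] 546 [ 0.605  -0.1404] [0.094 0.06  0.091]
scene [352.6 266.6] 1191 [ 0.7745 -0.0105] [0.088 0.135 0.085]
scene [229.  251.1] 490 [ 0.461  -0.1466] [0.092 0.059 0.09 ]
scene [ 19.5 200. ] 482 [-0.1896 -0.3313] [0.093 0.088 0.091]
top [333.1 234.5] 488 [ 0.4627 -0.1458] [0.057 0.082 0.057]
top [395.  230.5] 483 [ 0.4735 -0.3282] [0.084 0.055 0.083]
top [330.1 186.9] 459 [ 0.6062 -0.1394] [0.054 0.083 0.054]
top [388.7 184.8] 463 [ 0.6112 -0.3147] [0.058 0.082 0.058]
```

View pics/c1.png

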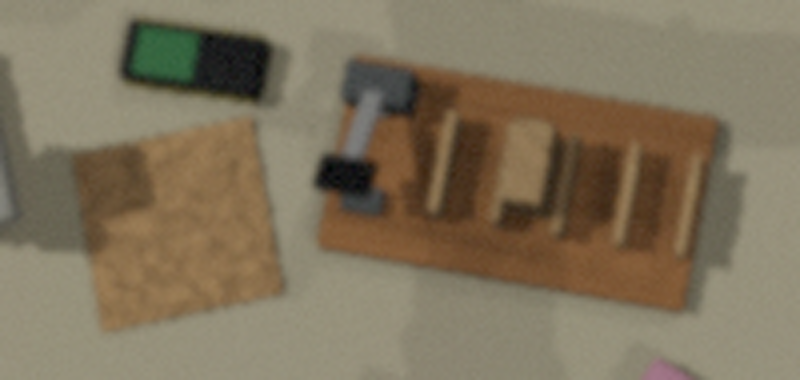

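View pics/c2.png

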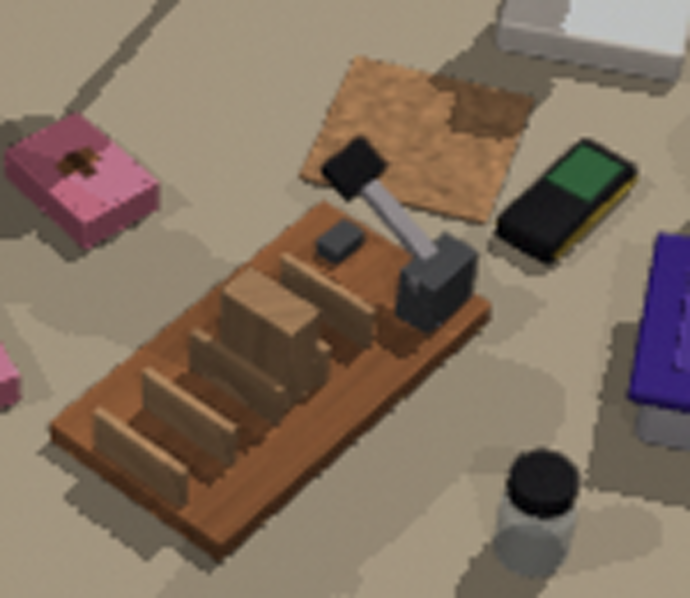

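The crops show the rack's bed corners clearly (top crop (357,57), (717,117), (685,310), (320,248); scene crop (490,305), (220,550), (52,430), (325,205)). I can also see the spacer top, the black pad at top crop (345,174), and the mat.

```bash
python3 - <<'E'
from h import *
S={n:np.load(f"pics/{n}0.npy",allow_pickle=True).item() for n in("scene","top")}
t=lambda x,y:((x+.5)/4-.5+100,(y+.5)/4-.5+165)
c=lambda x,y:((x+.5)/4.6-.5+250,(y+.5)/4.6-.5+115)
def T(n,a,b):
    p,e=tri(S["top"],t(*a),S["scene"],c(*b)); print(n,p.round(4),"gap",e.round(4)); return p
L0=T("lever/far",(357,57),(490,305));F0=T("nolever/far",(717,117),(220,550));N0=T("nolever/near",(685,310),(52,430));N1=T("lever/near",(320,248),(325,205))
T("spacer top",(527,160),(273,307));T("pad",(345,174),(357,167))
x=(L0-F0+N1-N0);th=np.arctan2(x[1],x[0]); print("lens",[np.linalg.norm(v).round(3) for v in(L0-F0,N1-N0,L0-N1,F0-N0)],"th",np.degrees(th))
cen=(L0+F0+N0+N1)/4; ex=np.array([np.cos(th),np.sin(th)]);ey=np.array([-ex[1],ex[0]]); o=cen[:2]-.005*ex
print("origin",o)
for i,q in enumerate((-.104,-.058,-.012,.034)): print("bay",i+1,(o+q*ex).round(4))
print("pad rest pred",(o+.115*ex+ey*(-.045+.085*np.cos(.5)-.0)).round(4))
M=[onz(S["top"],*t(*p),.005)[:2] for p in((75,155),(253,118),(283,292),(103,330))]; M=np.array(M)
print("mat",M.mean(0).round(4),np.linalg.norm(M-np.roll(M,1,0),axis=1).round(3),"ang",np.degrees(np.arctan2(*(M[2]-M[1]))))
A=windows(S["top"]);B=windows(S["scene"])
for p,a,b in A:
    best=min((tri(S["top"],p,S["scene"],q) for q,_,_ in B),key=lambda r:r[1]+abs(r[0][2]-.028))
    P=np.array([onz(S["top"],*k,.028)[:2] for k in b]); d=[P[1]-P[0],P[2]-P[1]]; d=max(d,key=np.linalg.norm)
    print("mount",best[0].round(4),best[1].round(4),"ang",np.degrees(np.arctan2(d[1],d[0])).round(1)%180)
E
```

```text
lever/far [0.636  0.2875 0.0179] gap 0.0001
nolever/far [0.5877 0.0139 0.0153] gap 0.002
nolever/near [0.4429 0.039  0.0147] gap 0.0012
lever/near [0.4916 0.3131 0.0159] gap 0.0033
spacer top [0.5431 0.1491 0.0891] gap 0.0003
pad [0.5319 0.2776 0.102 ] gap 0.0006
lens [np.float64(0.278), np.float64(0.278), np.float64(0.147), np.float64(0.147)] th 79.94484847261323
origin [0.53868684 0.15844118]
bay 1 [0.5205 0.056 ]
bay 2 [0.5286 0.1013]
bay 3 [0.5366 0.1466]
bay 4 [0.5446 0.1919]
pad rest pred [0.5296 0.2768]
mat [0.5114 0.4221] [0.136 0.138 0.136 0.137] ang -101.4766356060964
mount [ 0.462  -0.1463  0.0288] 0.0018 ang 69.4
mount [ 0.4729 -0.3288  0.028 ] 0.0018 ang 98.1
mount [ 0.6056 -0.1399  0.0282] 0.0015 ang 87.6
mount [ 0.6105 -0.3154  0.0281] 0.0021 ang 72.5
```

```bash
cat >> h.py <<'E'
def rel(pts,q=None):
    """rows (tool-axis units of 30 mm) taking TCP through pts at fixed yaw"""
    st=monitor.read_state(); x,y,z,w=q if q is not None else st["tcp_rot"]; phi=2*np.arctan2(y,x)
    p=np.array(st["position"]); print("t",round(st["time"],1),"tcp",p.round(4),"phi",np.degrees(phi).round(2),"w",round(st["gripper_width"],4),"gf",np.round(st["grasp_force"],1),"F",np.round(st["contact_force"],1))
    for t in pts:
        if len(t)>3: phi=np.radians(t[3])
        d=np.array(t[:3])-p; c,s=np.cos(phi),np.sin(phi)
        print(t,"->",(np.array([d[0]*c+d[1]*s,d[0]*s-d[1]*c,-d[2]])/.03).round(3)); p=np.array(t[:3])
E
python3 -c "
from h import *
rel([(.52,-.35,.25),(.540,.148,.25,80),(.540,.148,.078,80)])"
```

```text
t 0.1 tcp [ 0.255  -0.6779  0.2522] phi 20.62 w 0.0852 gf 0.0 F [-0.4  0.8  0. ]
(0.52, -0.35, 0.25) -> [12.116 -7.12   0.074]
(0.54, 0.148, 0.25, 80) -> [16.464 -2.226 -0.   ]
(0.54, 0.148, 0.078, 80) -> [0.    0.    5.733]
```

Call:
drive_tool(increments="0 0 0 -1;0 0 0 -1;0 0 0 -1;0 0 0 -1;0 0 0 -1;0 0 0 -1;0 0 0 -1;0 0 0 -1;0 0 0 -1;0 0 0 -0.9", hand=-1)

```text
time: 1.1
position: [0.255, -0.6782, 0.2526]
tcp_rot: [0.765, 0.644, 0.0, -0.001]
contact_force: [0.3, -1.3, -0.2]
gripper_width: 0.0854
grasp_force: 0.0
```

Call:
drive_tool(increments="0.95 0.52 0 0;0.95 0.52 0 0;0.95 0.52 0 0;0.95 0.52 0 0;0.95 0.52 0 0;0.95 0.52 0 0;0.95 0.52 0 0;0.95 0.52 0 0;0.95 0.52 0 0;0.95 0.52 0 0")

```text
time: 2.1
position: [0.4586, -0.4237, 0.2529]
tcp_rot: [0.766, 0.643, -0.0, -0.0]
contact_force: [0.2, -1.2, 1.0]
gripper_width: 0.0855
grasp_force: 0.0
```

Call:
drive_tool(increments="0.95 0.52 0 0;0.95 0.52 0 0;0.95 0.52 0 0;0.95 -0.13 0 0;0.95 -0.13 0 0;0.95 -0.13 0 0;0.95 -0.13 0 0;0.95 -0.13 0 0;0.95 -0.13 0 0;0.95 -0.13 0 0")

```text
time: 3.1
position: [0.5265, -0.1465, 0.253]
tcp_rot: [0.766, 0.643, -0.0, -0.0]
contact_force: [-0.2, 1.0, -0.3]
gripper_width: 0.0852
grasp_force: 0.0
```

Call:
drive_tool(increments="0.95 -0.13 0 0;0.95 -0.13 0 0;0.95 -0.13 0 0;0.95 -0.13 0 0;0.95 -0.13 0 0;0.95 -0.13 0 0;0.95 -0.13 0 0;0.95 -0.13 0 0;0.95 -0.13 0 0;0 0 0 0")

```text
time: 4.1
position: [0.5365, 0.1165, 0.2534]
tcp_rot: [0.764, 0.646, 0.001, -0.001]
contact_force: [0.1, 0.3, 0.2]
gripper_width: 0.0854
grasp_force: 0.0
```

```bash
python3 -c "
from h import *
rel([(.540,.148,.25),(.540,.148,.078)])
for n in('top','scene'):
    s=snap(n); cv2.imwrite(f'pics/{n}1.png',s['frame'])"
```

```text
t 4.1 tcp [0.5365 0.1165 0.2534] phi 80.44 w 0.0854 gf 0.0 F [0.1 0.3 0.2]
(0.54, 0.148, 0.25) -> [ 1.056 -0.059  0.114]
(0.54, 0.148, 0.078) -> [0.    0.    5.733]
```

Call:
drive_tool(increments="0.53 -0.03 0.1 0;0.53 -0.03 0 0;0 0 1 0;0 0 1 0;0 0 1 0;0 0 1 0;0 0 0.8 0;0 0 0.8 0;0 0 0 0;0 0 0 0")

```text
time: 5.2
position: [0.5406, 0.1424, 0.0823]
tcp_rot: [0.766, 0.643, -0.0, -0.0]
contact_force: [-0.5, 0.6, 0.7]
gripper_width: 0.0854
grasp_force: 0.0
```

Call:
drive_tool(increments="0 0 0 0;0 0 0 0;0 0 0 0;0 0 0 0;0 0 0 0;0 0 0 0;0 0 0 0", hand=1, newtons=40)

```text
time: 5.9
position: [0.5417, 0.1429, 0.0838]
tcp_rot: [0.766, 0.643, 0.001, 0.001]
contact_force: [-0.3, -0.8, 7.1]
gripper_width: 0.0594
grasp_force: 43.6
```

Call:
drive_tool(increments="0 0 -0.6 0;0 0 -1 0;0 0 -1 0;0 0 -1 0;0 0 -1 0;0 0 0 0")

```text
time: 6.5
position: [0.543, 0.1437, 0.2247]
tcp_rot: [0.766, 0.643, 0.004, 0.002]
contact_force: [0.3, -0.5, -1.5]
gripper_width: 0.0592
grasp_force: 43.7
```

Call:
drive_tool(increments="0.88 -0.26 0 0;0.88 -0.26 0 0;0.88 -0.26 0 0;0.88 -0.26 0 0;0.88 -0.26 0 0;0.88 -0.26 0 0;0.88 -0.26 0 0;0.88 -0.26 0 0;0.88 -0.26 0 0;0.88 -0.26 0 0")

```text
time: 7.5
position: [0.5087, 0.4166, 0.2192]
tcp_rot: [0.766, 0.643, -0.001, 0.0]
contact_force: [-0.1, 0.1, -0.2]
gripper_width: 0.0592
grasp_force: 43.7
```

```bash
python3 -c "
from h import *
rel([(.511,.416,.21),(.511,.416,.070)])"
```

```text
t 7.5 tcp [0.5087 0.4166 0.2192] phi 80.02 w 0.0592 gf 43.7 F [-0.1  0.1 -0.2]
(0.511, 0.416, 0.21) -> [-0.007  0.078  0.306]
(0.511, 0.416, 0.07) -> [0.    0.    4.667]
```

Call:
drive_tool(increments="0 0 1 0;0 0 1 0;0 0 1 0;0 0 1 0;0 0 0.6 0;0 0 0.2 0;0 0 0.12 0;0 0 0.05 0;0 0 0 0")

```text
time: 8.4
position: [0.5099, 0.4167, 0.072]
tcp_rot: [0.766, 0.643, 0.001, -0.0]
contact_force: [-0.4, 0.4, -1.9]
gripper_width: 0.0593
grasp_force: 43.7
```

Call:
drive_tool(increments="0 0 0.07 0;0 0 0 0")

```text
time: 8.6
position: [0.5098, 0.4164, 0.0697]
tcp_rot: [0.766, 0.643, 0.0, 0.0]
contact_force: [-0.8, -0.0, -0.3]
gripper_width: 0.0596
grasp_force: 43.7
```

Call:
drive_tool(increments="0 0 0 0;0 0 0 0;0 0 0 0;0 0 0 0;0 0 0 0;0 0 -0.7 0;0 0 -1 0;0 0 -1 0;0 0 -1 0;0 0 -1 0", hand=-1)

```text
time: 9.6
position: [0.5093, 0.4161, 0.2112]
tcp_rot: [0.766, 0.643, -0.0, -0.0]
contact_force: [0.9, 0.1, 0.9]
gripper_width: 0.0855
grasp_force: 0.0
```

Call:
drive_tool(increments="-0.95 0.1 0 0;-0.95 0.1 0 0;-0.95 0.1 0 0;-0.95 0.1 0 0;-0.95 0.1 0 0;-0.95 0.1 0 0;-0.95 0.1 0 0;-0.95 0.1 0 0;-0.95 0.1 0 0;-0.95 0.1 0 0")

```text
time: 10.6
position: [0.4894, 0.1292, 0.2102]
tcp_rot: [0.766, 0.643, 0.0, 0.0]
contact_force: [-0.5, -0.1, -0.7]
gripper_width: 0.0856
grasp_force: 0.0
```

```bash
cat >> h.py <<'E'
def mounts(tag=None):
    s=snap("top");c=snap("scene"); A=windows(s);B=windows(c)
    if tag: cv2.imwrite(f"pics/t{tag}.png",s["frame"]);cv2.imwrite(f"pics/s{tag}.png",c["frame"])
    for p,a,b in A:
        P=np.array([onz(s,*k,.028)[:2] for k in b]); d=max([P[1]-P[0],P[2]-P[1]],key=np.linalg.norm)
        best=min((tri(s,p,c,q) for q,_,_ in B),key=lambda r:r[1]+abs(r[0][2]-.028))
        if abs(best[0][2]-.028)<.01: print("mount",best[0].round(4),"gap",best[1].round(4),"ang",(np.degrees(np.arctan2(d[1],d[0]))%180).round(1),a)
    return s,c
E
python3 -c "
from h import *
s,c=mounts('2')
rel([])
a=s['frame'][160:260,100:310];b=c['frame'][110:250,230:410]
a=cv2.resize(a,(588,280));b=cv2.resize(b,(400,311))
o=np.zeros((600,600,3),np.uint8);o[:280,:588]=a;o[285:596,:400]=b;cv2.imwrite('pics/v2.png',o)"
```

```text
t 10.7 tcp [0.4888 0.1252 0.2097] phi 79.64 w 0.0851 gf 0.0 F [ 0.2 -0.9 -1.3]
```

View pics/v2.png

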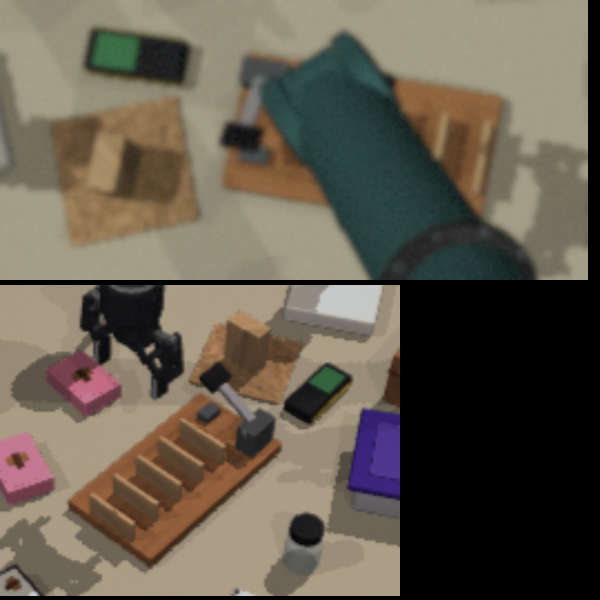

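```bash
python3 -c "
from h import *
rel([(.54,-.06,.21),(.605,-.106,.21,87.6)])"
```

```text
t 10.7 tcp [0.4888 0.1252 0.2097] phi 79.64 w 0.0851 gf 0.0 F [ 0.2 -0.9 -1.3]
(0.54, -0.06, 0.21) -> [-5.765  2.789 -0.011]
(0.605, -0.106, 0.21, 87.6) -> [-1.441  2.229 -0.   ]
```

Call:
drive_tool(increments="-0.88 0.41 0 -0.32;-0.88 0.41 0 -0.32;-0.88 0.41 0 -0.32;-0.88 0.41 0 -0.31;-0.88 0.41 0 0;-0.88 0.41 0 0;-0.88 0.41 0 0;-0.7 0.4 0 0;0 0 0 0")

```text
time: 11.6
position: [0.572, -0.0863, 0.2101]
tcp_rot: [0.723, 0.69, 0.0, 0.001]
contact_force: [0.1, 0.2, 0.8]
gripper_width: 0.0856
grasp_force: 0.0
```

```bash
python3 -c "
from h import *
mounts('3')
rel([(.605,-.106,.21),(.605,-.106,.026)])"
```

```text
t 11.7 tcp [ 0.5703 -0.082   0.21  ] phi 87.61 w 0.086 gf 0.0 F [-0.  -0.6 -0.4]
(0.605, -0.106, 0.21) -> [-0.75  1.19  0.  ]
(0.605, -0.106, 0.026) -> [0.    0.    6.133]
```

```bash
python3 -c "
from h import *
for n in ('t3','s3'):
    f=cv2.imread(f'pics/{n}.png'); print([(c.round(0),a) for c,a,b in windows({'frame':f})])
a=cv2.imread('pics/t3.png')[120:330,200:480]; b=cv2.imread('pics/s3.png')[190:360,140:330]
o=np.zeros((600,800,3),np.uint8);a=cv2.resize(a,(400,300));b=cv2.resize(b,(400,358));o[:300,:400]=a;o[:358,400:]=b;cv2.imwrite('pics/v3.png',o[:360])"
```

```text
[(array([524., 259.]), 199.44444444444446)]
[(array([237., 324.]), 697.7222222222222), (array([191., 302.]), 605.6666666666666), (array([274., 273.]), 559.7777777777778), (array([229., 251.]), 502.8888888888889), (array([ 19., 200.]), 502.1111111111111), (array([382., 109.]), 1133.5555555555557)]
```

View pics/v3.png

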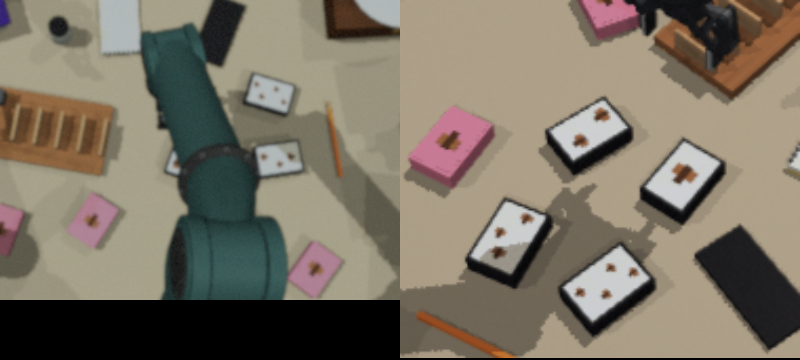

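Call:
drive_tool(increments="-0.4 0.6 0 0;-0.38 0.55 0 0;0 0 1 0;0 0 1 0;0 0 1 0;0 0 1 0;0 0 1 0;0 0 0.5 0;0 0 0 0;0 0 0 0")

```text
time: 12.7
position: [0.6041, -0.1063, 0.0458]
tcp_rot: [0.721, 0.693, 0.0, 0.0]
contact_force: [-0.5, 0.3, 0.8]
gripper_width: 0.0855
grasp_force: 0.0
```

```bash
python3 -c "
from h import *
rel([(.605,-.106,.026)])"
```

```text
t 12.7 tcp [ 0.6041 -0.1063  0.0458] phi 87.71 w 0.0855 gf 0.0 F [-0.5  0.3  0.8]
(0.605, -0.106, 0.026) -> [0.011 0.028 0.66 ]
```

Call:
drive_tool(increments="0 0 0.4 0;0 0 0.25 0;0 0 0 0;0 0 0 0")

```text
time: 13.1
position: [0.6036, -0.1075, 0.0256]
tcp_rot: [0.722, 0.692, -0.0, -0.0]
contact_force: [-0.1, 0.3, 0.2]
gripper_width: 0.0857
grasp_force: 0.0
```

Call:
drive_tool(increments="0 0 0 0;0 0 0 0;0 0 0 0;0 0 0 0;0 0 0 0;0 0 0 0", hand=1, newtons=20)

```text
time: 13.7
position: [0.6045, -0.1074, 0.0262]
tcp_rot: [0.721, 0.692, 0.001, 0.001]
contact_force: [1.4, 0.1, 4.8]
gripper_width: 0.0673
grasp_force: 23.1
```

Call:
drive_tool(increments="0 0 -0.5 0;0 0 -0.5 0;0 0 -0.5 0;0 0 -0.5 0;0 0 -0.5 0;0 0 -0.5 0;0 0 0 0;0 0 0 0;0 0 0 0")

```text
time: 14.6
position: [0.603, -0.1074, 0.115]
tcp_rot: [0.722, 0.692, -0.0, -0.0]
contact_force: [0.2, -0.2, -1.9]
gripper_width: 0.0676
grasp_force: 23.3
```

```bash
python3 -c "
from h import *
rel([])
c=snap('scene'); cv2.imwrite('pics/v4.png',cv2.resize(c['frame'][170:340,170:370],(600,510)))"
```

```text
t 14.6 tcp [ 0.603  -0.1074  0.115 ] phi 87.63 w 0.0676 gf 23.3 F [ 0.2 -0.2 -1.9]
```

View pics/v4.png

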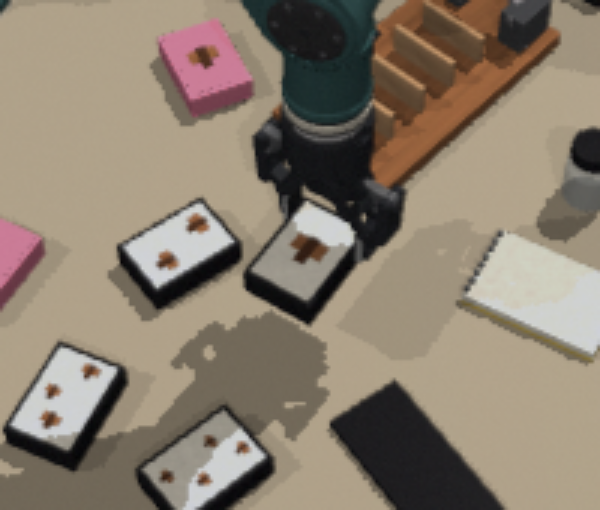

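The mount is held about level at the +x' end with its tail off the table (crop centre ~(300,260)). I'll lower it and loosen the grip a little so it swings down in the pads.

Call:
drive_tool(increments="0 0 0.5 0;0 0 0.5 0;0 0 0.5 0;0 0 0 0")

```text
time: 15.05
position: [0.6012, -0.1071, 0.0671]
tcp_rot: [0.721, 0.693, -0.002, -0.002]
contact_force: [0.0, -0.9, -1.4]
gripper_width: 0.0679
grasp_force: 23.3
```

Call:
drive_tool(increments="0 0 0 0;0 0 0 0;0 0 0 0", hand=-0.56)

```text
time: 15.35
position: [0.6042, -0.1074, 0.0712]
tcp_rot: [0.722, 0.692, 0.0, 0.0]
contact_force: [0.3, -0.4, -1.2]
gripper_width: 0.0678
grasp_force: 23.3
```

Call:
drive_tool(increments="0 0 0 0;0 0 0 0", hand=-0.59)

```text
time: 15.55
position: [0.6039, -0.1075, 0.0711]
tcp_rot: [0.722, 0.692, 0.0, 0.0]
contact_force: [-0.3, -0.2, -1.5]
gripper_width: 0.068
grasp_force: 16.5
```

Call:
drive_tool(increments="0 0 0 0;0 0 0 0", hand=-0.6)

```text
time: 15.75
position: [0.6038, -0.1075, 0.0709]
tcp_rot: [0.722, 0.692, 0.0, 0.0]
contact_force: [0.3, 0.0, 0.5]
gripper_width: 0.0681
grasp_force: 0.0
```

Call:
drive_tool(increments="0 0 0 0;0 0 0 0", hand=-0.61)

```text
time: 15.95
position: [0.6038, -0.1074, 0.0708]
tcp_rot: [0.722, 0.692, 0.0, 0.0]
contact_force: [-0.4, 0.8, -0.2]
gripper_width: 0.0689
grasp_force: 0.0
```

```bash
python3 -c "
from h import *
c=snap('scene'); cv2.imwrite('pics/v5.png',cv2.resize(c['frame'][190:340,170:350],(600,500)))
print([(q.round(1),a) for q,a,b in windows(c)])"
```

```text
[(array([237.8, 324.4]), 659.7777777777778), (array([190.9, 301.9]), 615.2777777777778), (array([276.6, 265.9]), 478.27777777777777), (array([228.9, 251.1]), 503.72222222222223), (array([ 19.3, 200. ]), 504.8333333333333), (array([382. , 109.4]), 1155.2222222222222)]
```

View pics/v5.png

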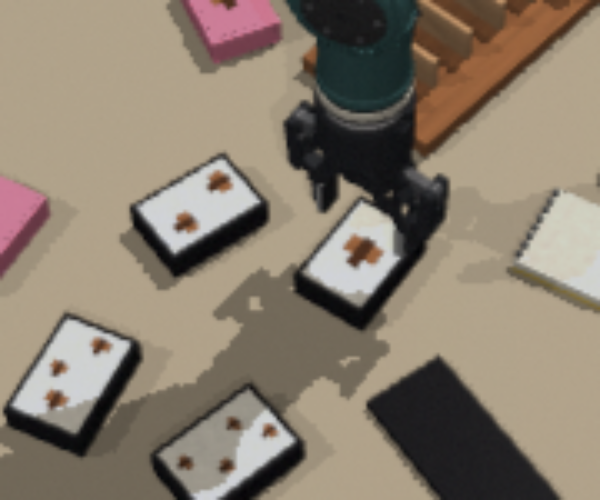

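The mount slipped out and dropped flat a centimetre or so away (crop centre ~(360,255)). I'll raise the gripper, remeasure, and regrip it with only the fingertips close to its end, so gravity can swing it.

Call:
drive_tool(increments="0 0 -1 0;0 0 -1 0;0.7 0 -0.5 0;0.7 0 0 0;0.7 0 0 0;0 0 0 0", hand=-1)

```text
time: 16.6
position: [0.6063, -0.0381, 0.146]
tcp_rot: [0.719, 0.695, 0.002, -0.001]
contact_force: [0.8, -0.6, 0.1]
gripper_width: 0.0855
grasp_force: 0.0
```

```bash
cat >> h.py <<'E'
def sc(tag=None,n="scene"):
    c=snap(n)
    if tag: cv2.imwrite(f"pics/{tag}.png",c["frame"])
    for q,a,b in windows(c):
        P=np.array([onz(c,*k,.028)[:2] for k in b]); d=[P[1]-P[0],P[2]-P[1]]; l=sorted(np.linalg.norm(d,axis=1)); m=max(d,key=np.linalg.norm)
        if l[1]<.12: print(n,q.round(1),round(a),"P",onz(c,*q,.028)[:2].round(4),np.round(l,3),"ang",(np.degrees(np.arctan2(m[1],m[0]))%180).round(1))
    return c
E
python3 -c "
from h import *
sc('s6');rel([])"
```

```text
scene [237.7 324.5] 665 P [ 0.6109 -0.3166] [0.059 0.089] ang 73.5
scene [191.  301.8] 599 P [ 0.4715 -0.3284] [0.059 0.093] ang 98.5
scene [278.  265.3] 520 P [ 0.6015 -0.1141] [0.06  0.093] ang 89.1
scene [228.9 251.1] 504 P [ 0.4609 -0.1467] [0.06  0.093] ang 70.4
scene [ 19.3 200. ] 504 P [-0.19   -0.3316] [0.091 0.094] ang 72.7
t 16.6 tcp [ 0.6061 -0.0409  0.1457] phi 87.92 w 0.0853 gf 0.0 F [ 0.4 -1.3  0.2]
```

Call:
drive_tool(increments="-0.6 -0.04 0 0;-0.55 -0.03 0 0;0 0 1 0;0 0 1 0;0 0 1 0;0 0 0.5 0;0 0 0.15 0;0 0 0 0;0 0 0 0;0 0 0 0")

```text
time: 17.65
position: [0.6037, -0.0789, 0.0374]
tcp_rot: [0.722, 0.692, 0.001, 0.001]
contact_force: [-0.1, -0.1, 0.2]
gripper_width: 0.0852
grasp_force: 0.0
```

Call:
drive_tool(increments="0 0 0 0;0 0 0 0;0 0 0 0;0 0 0 0;0 0 0 0;0 0 0 0", hand=1, newtons=20)

```text
time: 18.25
position: [0.6035, -0.0789, 0.0372]
tcp_rot: [0.721, 0.692, 0.001, 0.001]
contact_force: [-0.9, 0.3, 6.2]
gripper_width: 0.0674
grasp_force: 21.8
```

Call:
drive_tool(increments="0 0 -0.3 0;0 0 -0.5 0;0 0 -0.5 0;0 0 -0.5 0;0 0 -0.5 0;0 0 -0.5 0;0 0 -0.5 0;0 0 0 0")

```text
time: 19.05
position: [0.6044, -0.0789, 0.1378]
tcp_rot: [0.722, 0.692, 0.002, 0.002]
contact_force: [0.4, -0.2, -1.2]
gripper_width: 0.0674
grasp_force: 23.4
```

```bash
python3 -c "
from h import *
c=sc('s7');rel([]);cv2.imwrite('pics/v7.png',cv2.resize(c['frame'][190:340,190:370],(600,500)))"
```

```text
scene [237.8 324.4] 659 P [ 0.6109 -0.3162] [0.059 0.088] ang 73.5
scene [190.9 301.9] 612 P [ 0.4717 -0.3287] [0.06  0.095] ang 98.3
scene [228.9 251.1] 503 P [ 0.4609 -0.1467] [0.06  0.093] ang 70.4
scene [277.5 243.6] 550 P [ 0.5615 -0.0535] [0.065 0.103] ang 90.0
scene [ 19.3 200. ] 505 P [-0.19   -0.3316] [0.091 0.094] ang 72.7
t 19.1 tcp [ 0.6036 -0.0789  0.1365] phi 87.62 w 0.0672 gf 23.4 F [-0.   0.2 -2.1]
```

View pics/v7.png

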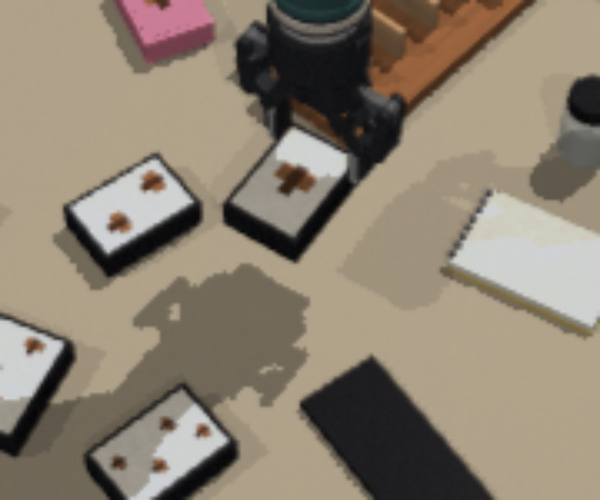

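It is still level. I'll reduce the grip in small steps and track the window blob.

Call:
drive_tool(increments="0 0 0 0;0 0 0 0;0 0 0 0;0 0 0 0", hand=-0.592)

```text
time: 19.5
position: [0.6025, -0.0787, 0.1346]
tcp_rot: [0.721, 0.692, -0.0, -0.0]
contact_force: [0.2, -0.4, -0.7]
gripper_width: 0.0679
grasp_force: 0.0
```

```bash
python3 -c "
from h import *
sc()" | grep -v -e '237\.' -e '190\.' -e '228\.' -e '19\.'
```

Call:
drive_tool(increments="0 0 0 0;0 0 0 0;0 0 0 0;0 0 0 0", hand=-0.594)

```text
time: 19.95
position: [0.6027, -0.0788, 0.1351]
tcp_rot: [0.722, 0.692, 0.0, 0.0]
contact_force: [0.1, -0.3, 1.5]
gripper_width: 0.0683
grasp_force: 0.0
```

```bash
python3 -c "
from h import *
sc()" | grep -v -e '237\.' -e '190\.' -e '228\.' -e '19\.'
python3 -c "
from h import *
c=snap('scene');cv2.imwrite('pics/v8.png',cv2.resize(c['frame'][190:340,190:370],(600,500)))"
```

```text
(no output)
```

View pics/v8.png

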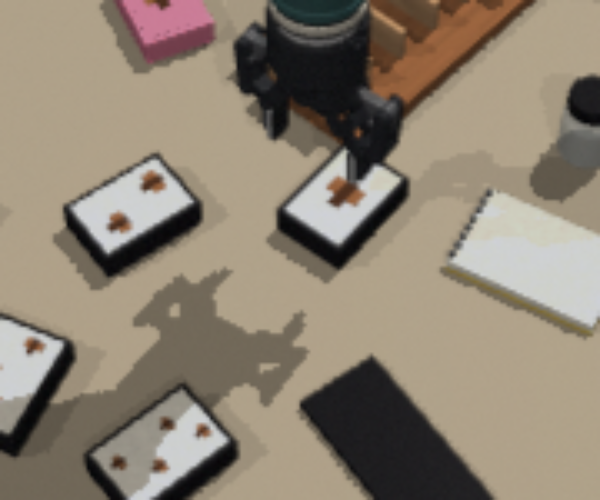

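It swung but slipped out at zero force and landed flat, window up (crop ~(343,205)). The method works but needs a finer grip force, so I'll regrip and sweep the closure slowly while reading the pad force.

Call:
drive_tool(increments="0.7 0 0 0;0.7 0 0 0;0.7 0 0 0;0.7 0 0 0;0 0 0 0", hand=-1)

```text
time: 20.55
position: [0.6064, 0.0096, 0.1355]
tcp_rot: [0.72, 0.694, 0.001, -0.001]
contact_force: [0.3, -0.2, 0.2]
gripper_width: 0.085
grasp_force: 0.0
```

```bash
python3 -c "
from h import *
sc('s9');rel([])"
```

```text
scene [237.3 324.5] 681 P [ 0.61   -0.3171] [0.06 0.09] ang 73.5
scene [190.9 301.9] 580 P [ 0.4716 -0.3287] [0.058 0.091] ang 100.2
scene [228.9 251.1] 504 P [ 0.4609 -0.1467] [0.06  0.093] ang 70.1
scene [292.7 247.7] 485 P [ 0.6049 -0.0428] [0.059 0.096] ang 83.0
scene [ 19.3 200. ] 504 P [-0.19   -0.3316] [0.091 0.094] ang 72.7
t 20.6 tcp [0.6062 0.0069 0.1353] phi 87.83 w 0.0856 gf 0.0 F [-0.7 -0.5 -0.1]
```

Call:
drive_tool(increments="0 0 0 0.8;-1 0.05 0 0;-1 0.05 0 0;-0.97 0.06 0 0;0 0 1 0;0 0 1 0;0 0 0.8 0;0 0 0.45 0;0 0 0 0;0 0 0 0")

```text
time: 21.6
position: [0.6001, -0.0846, 0.038]
tcp_rot: [0.75, 0.661, 0.0, 0.0]
contact_force: [0.3, 0.1, -0.0]
gripper_width: 0.0856
grasp_force: 0.0
```

```bash
python3 -c "
from h import *
rel([(.600,-.082,.036)])"
```

```text
t 21.6 tcp [ 0.6001 -0.0846  0.038 ] phi 82.8 w 0.0856 gf 0.0 F [ 0.3  0.1 -0. ]
(0.6, -0.082, 0.036) -> [ 0.084 -0.015  0.066]
```

Call:
drive_tool(increments="0.08 0 0.07 0;0 0 0 0;0 0 0 0;0 0 0 0;0 0 0 0;0 0 0 0", hand=1, newtons=20)

```text
time: 22.2
position: [0.6013, -0.0812, 0.0367]
tcp_rot: [0.75, 0.662, 0.001, 0.001]
contact_force: [-0.0, -0.0, 6.0]
gripper_width: 0.0674
grasp_force: 23.3
```

Call:
drive_tool(increments="0 0 -0.3 0;0 0 -0.5 0;0 0 -0.5 0;0 0 -0.5 0;0 0 -0.5 0;0 0 -0.5 0;0 0 -0.3 0;0 0 0 0")

```text
time: 23.0
position: [0.6012, -0.0816, 0.1303]
tcp_rot: [0.75, 0.661, 0.001, 0.001]
contact_force: [1.5, 0.3, -1.8]
gripper_width: 0.0675
grasp_force: 23.0
```

Call:
drive_tool(increments="0 0 0 0;0 0 0 0;0 0 0 0", hand=-0.565)

```text
time: 23.3
position: [0.5995, -0.0815, 0.1277]
tcp_rot: [0.75, 0.662, -0.001, -0.001]
contact_force: [0.4, -0.5, -1.4]
gripper_width: 0.0672
grasp_force: 23.0
```

Call:
drive_tool(increments="0 0 0 0;0 0 0 0;0 0 0 0", hand=-0.572)

```text
time: 23.6
position: [0.6, -0.0815, 0.1282]
tcp_rot: [0.75, 0.662, -0.0, -0.0]
contact_force: [-0.1, -0.3, -0.9]
gripper_width: 0.0673
grasp_force: 23.0
```

Call:
drive_tool(increments="0 0 0 0;0 0 0 0;0 0 0 0", hand=-0.577)

```text
time: 23.9
position: [0.6001, -0.0815, 0.1285]
tcp_rot: [0.75, 0.662, -0.0, 0.0]
contact_force: [-0.6, -0.4, -1.8]
gripper_width: 0.0676
grasp_force: 17.9
```

```bash
python3 -c "
from h import *
sc('s10');rel([])"
```

```text
scene [237.9 324.4] 660 P [ 0.611  -0.3162] [0.059 0.088] ang 73.5
scene [191.  301.8] 609 P [ 0.4716 -0.3285] [0.06  0.095] ang 98.4
scene [228.9 251.1] 503 P [ 0.4609 -0.1467] [0.06  0.093] ang 70.1
scene [ 19.3 200. ] 504 P [-0.19   -0.3316] [0.09  0.094] ang 67.3
t 23.9 tcp [ 0.6001 -0.0816  0.1285] phi 82.83 w 0.0674 gf 17.9 F [-0.5 -0.8 -1.3]
```

Call:
drive_tool(increments="0 0 0 0;0 0 0 0;0 0 0 0", hand=-0.579)

```text
time: 24.25
position: [0.6001, -0.0815, 0.1285]
tcp_rot: [0.75, 0.662, -0.0, -0.0]
contact_force: [-0.6, 0.4, -1.0]
gripper_width: 0.0674
grasp_force: 15.6
```

Call:
drive_tool(increments="0 0 0 0;0 0 0 0;0 0 0 0", hand=-0.581)

```text
time: 24.55
position: [0.6001, -0.0815, 0.1285]
tcp_rot: [0.75, 0.662, -0.0, -0.0]
contact_force: [-0.8, -0.5, -1.1]
gripper_width: 0.0675
grasp_force: 13.3
```

```bash
python3 -c "
from h import *
a=cv2.imread('pics/s10.png')[190:310,230:350]
c=snap('scene');b=c['frame'][190:310,230:350]
cv2.imwrite('pics/v11.png',np.hstack([cv2.resize(a,(400,400)),cv2.resize(b,(400,400))]))"
```

```text
(no output)
```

View pics/v11.png

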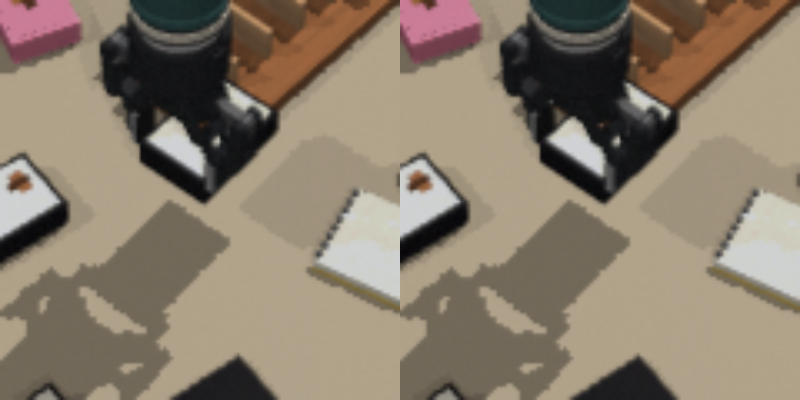

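Still level at 13 N, and pad force is linear at ~1.15 N per 0.001 closure. I'll keep stepping down and watch for image change; the box's shadow at left-crop (180,250) is a good monitor.

```bash
cat >> h.py <<'E'
def diff(ref):
    a=cv2.imread(f"pics/{ref}.png")[190:340,190:370].astype(int); b=snap("scene")["frame"][190:340,190:370].astype(int)
    print("changed px",int((np.abs(a-b).max(2)>40).sum()))
E
python3 -c "
from h import *
diff('s10')"
```

```text
changed px 1
```

Call:
drive_tool(increments="0 0 0 0;0 0 0 0;0 0 0 0", hand=-0.584)

```text
time: 24.95
position: [0.6001, -0.0815, 0.1285]
tcp_rot: [0.75, 0.662, -0.0, -0.0]
contact_force: [0.6, -0.2, -1.7]
gripper_width: 0.0679
grasp_force: 9.8
```

```bash
python3 -c "
from h import *
diff('s10')"
```

```text
changed px 2
```

Call:
drive_tool(increments="0 0 0 0;0 0 0 0;0 0 0 0", hand=-0.586)

```text
time: 25.3
position: [0.6001, -0.0815, 0.1285]
tcp_rot: [0.75, 0.662, -0.0, -0.0]
contact_force: [0.5, -1.0, -1.2]
gripper_width: 0.0674
grasp_force: 7.4
```

```bash
python3 -c "
from h import *
diff('s10')"
```

```text
changed px 74
```

Call:
drive_tool(increments="0 0 0 0;0 0 0 0;0 0 0 0", hand=-0.588)

```text
time: 25.65
position: [0.6001, -0.0814, 0.1285]
tcp_rot: [0.75, 0.662, 0.0, -0.0]
contact_force: [-0.3, -0.6, -1.6]
gripper_width: 0.0679
grasp_force: 3.5
```

```bash
python3 -c "
from h import *
diff('s10')"
```

```text
changed px 824
```

Call:
drive_tool(increments="0 0 0 0;0 0 0 0;0 0 0 0;0 0 0 0;0 0 0 0")

```text
time: 26.2
position: [0.6001, -0.0815, 0.1285]
tcp_rot: [0.75, 0.662, 0.0, -0.0]
contact_force: [0.2, -0.5, -1.0]
gripper_width: 0.0678
grasp_force: 3.0
```

```bash
python3 -c "
from h import *
diff('s10');sc('s12')" | head -1
```

```text
changed px 846
```

Call:
drive_tool(increments="0 0 0 0;0 0 0 0;0 0 0 0;0 0 0 0", hand=1)

```text
time: 26.7
position: [0.6001, -0.0815, 0.1285]
tcp_rot: [0.75, 0.662, -0.0, -0.0]
contact_force: [0.1, -0.0, -1.8]
gripper_width: 0.0666
grasp_force: 22.7
```

```bash
python3 -c "
from h import *
b=cv2.imread('pics/s12.png')[180:330,200:350]
cv2.imwrite('pics/v12.png',cv2.resize(b,(600,600)))"
```

```text
(no output)
```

View pics/v12.png

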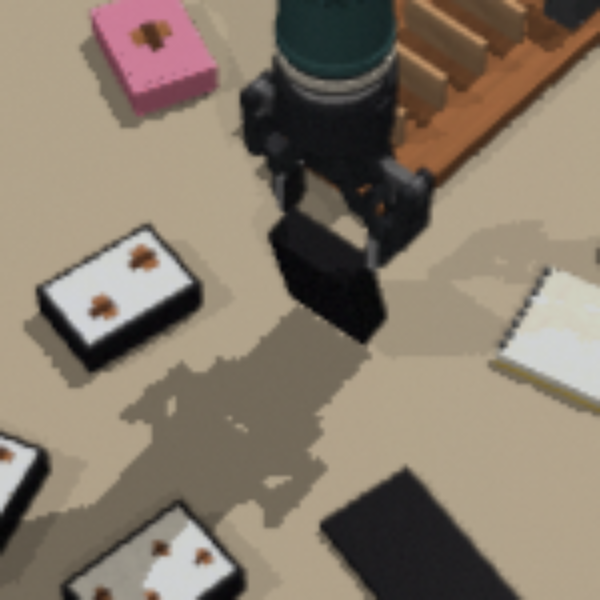

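The mount now hangs nearly upright from the fingertips (crop ~(325,270)), underside facing away from the rack. I'll carry it to bay 4.

Call:
drive_tool(increments="0 0 -0.5 0.47;0 0 -0.7 0;0 0 -0.7 0;0 0 -0.6 0;0.6 -0.25 0 0;0.75 -0.3 0 0;0.75 -0.3 0 0;0.75 -0.3 0 0;0.75 -0.3 0 0;0.75 -0.3 0 0")

```text
time: 27.7
position: [0.571, 0.0572, 0.2047]
tcp_rot: [0.767, 0.642, 0.001, 0.0]
contact_force: [0.0, 0.5, -1.3]
gripper_width: 0.0671
grasp_force: 23.2
```

Call:
drive_tool(increments="0.75 -0.3 0 0;0.75 -0.3 0 0;0.75 -0.3 0 0;0.75 -0.3 0 0;0.7 -0.3 0 0;0.4 -0.15 0 0;0 0 0 0;0 0 0 0")

```text
time: 28.5
position: [0.5439, 0.1848, 0.2038]
tcp_rot: [0.766, 0.643, -0.0, 0.001]
contact_force: [0.5, -0.3, -1.2]
gripper_width: 0.0667
grasp_force: 23.2
```

```bash
cat >> h.py <<'E'
EX=np.array([.1745,.9847]);EY=np.array([-.9847,.1745]);O=np.array([.5387,.1584])
def R(x,y,z,*a): 
    p=O+EX*x/1e3+EY*y/1e3; return (round(p[0],4),round(p[1],4),z)+a
E
python3 -c "
from h import *
rel([R(25,0,.2),R(25,0,.13)])
c=sc('s13'); a=c['frame'][130:270,240:400]; cv2.imwrite('pics/v13.png',cv2.resize(a,(640,560)))"
```

```text
t 28.5 tcp [0.5439 0.1848 0.2038] phi 79.96 w 0.0667 gf 23.2 F [ 0.5 -0.3 -1.2]
(np.float64(0.5431), np.float64(0.183), 0.2) -> [-0.065 -0.014  0.127]
(np.float64(0.5431), np.float64(0.183), 0.13) -> [0.    0.    2.333]
scene [237.5 324. ] 692 P [ 0.6096 -0.3159] [0.059 0.09 ] ang 73.5
scene [190.9 302.2] 626 P [ 0.4722 -0.3295] [0.06  0.094] ang 99.7
scene [ 19.4 200. ] 496 P [-0.1899 -0.3315] [0.089 0.094] ang 72.7
```

View pics/v13.png

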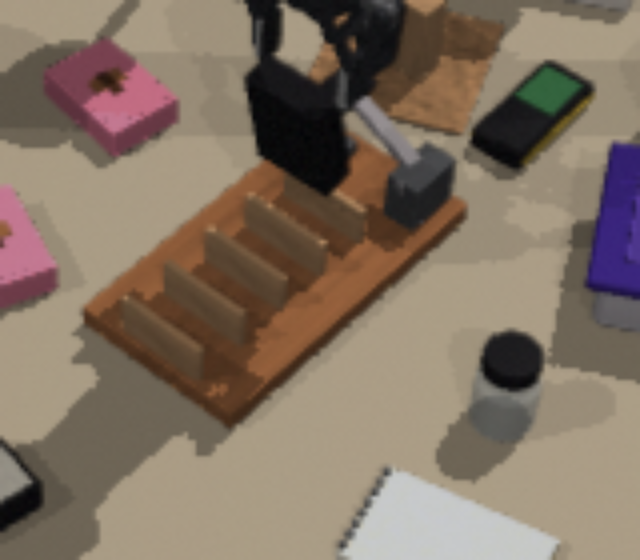

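```bash
python3 -c "
from h import *
c=snap('scene')
f=lambda x,y:((x+.5)/4-.5+240,(y+.5)/4-.5+130)
for dl in (0,.1,.2,.3):
    zb=.2038-.0125-.087*np.cos(dl)-.022*np.sin(dl); zt=zb+.096*np.cos(dl)
    b=(onz(c,*f(260,150),zb)+onz(c,*f(330,190),zb))/2; t=(onz(c,*f(250,65),zt)+onz(c,*f(350,100),zt))/2
    r=lambda p:(np.round((p[:2]-O)@EX*1e3,1),np.round((p[:2]-O)@EY*1e3,1))
    print(dl,'bottom',r(b),'top',r(t),'lean',np.degrees(np.arcsin(((b-t)[:2]@EX)/.096)).round(1),'tcp',r(np.array([.5439,.1848])))"
```

```text
0 bottom (np.float64(17.2), np.float64(-0.0)) top (np.float64(10.2), np.float64(-4.7)) lean 4.2 tcp (np.float64(26.9), np.float64(-0.5))
0.1 bottom (np.float64(18.6), np.float64(1.0)) top (np.float64(12.1), np.float64(-3.3)) lean 3.9 tcp (np.float64(26.9), np.float64(-0.5))
0.2 bottom (np.float64(19.3), np.float64(1.5)) top (np.float64(14.0), np.float64(-1.8)) lean 3.1 tcp (np.float64(26.9), np.float64(-0.5))
0.3 bottom (np.float64(19.3), np.float64(1.5)) top (np.float64(16.0), np.float64(-0.3)) lean 2.0 tcp (np.float64(26.9), np.float64(-0.5))
```

Lean is only ~4° and the box bottom is centred within ~2 mm of bay 4. Lowering it.

Call:
drive_tool(increments="0.05 0 0.6 0;0 0 0.6 0;0 0 0.5 0;0 0 0.4 0;0 0 0.3 0;0 0 0.2 0;0 0 0 0;0 0 0 0")

```text
time: 29.4
position: [0.5449, 0.189, 0.1275]
tcp_rot: [0.766, 0.643, 0.002, 0.0]
contact_force: [-2.8, 0.9, 10.1]
gripper_width: 0.0665
grasp_force: 25.7
```

Call:
drive_tool(increments="0 0 0.06 0;0 0 0.06 0;0 0 0 0")

```text
time: 29.7
position: [0.5454, 0.1916, 0.127]
tcp_rot: [0.766, 0.643, 0.004, -0.0]
contact_force: [-6.9, 1.6, 29.9]
gripper_width: 0.067
grasp_force: 27.5
```

Call:
drive_tool(increments="0 0 0.06 0;0 0 0.06 0;0 0 0 0")

```text
time: 30.0
position: [0.5459, 0.1938, 0.1252]
tcp_rot: [0.765, 0.644, 0.005, -0.0]
contact_force: [-10.1, 5.2, 39.4]
gripper_width: 0.0664
grasp_force: 32.0
```

Call:
drive_tool(increments="0 0 -0.12 0;0 0 -0.08 0;0 0 0 0")

```text
time: 30.3
position: [0.5452, 0.1888, 0.1259]
tcp_rot: [0.766, 0.643, 0.002, 0.0]
contact_force: [-1.8, 1.5, 11.9]
gripper_width: 0.0671
grasp_force: 29.3
```

```bash
python3 -c "
from h import *
c=sc('s14')
st=monitor.read_state();p=np.array(st['position'][:2])-O;print(p@EX*1e3,p@EY*1e3,st['position'][2],st['contact_force'])
cv2.imwrite('pics/v14.png',cv2.resize(c['frame'][130:270,240:400],(640,560)))"
```

```text
scene [237.4 324.1] 694 P [ 0.6096 -0.3159] [0.06 0.09] ang 73.9
scene [190.9 302.2] 626 P [ 0.4722 -0.3295] [0.06  0.094] ang 99.7
scene [ 19.4 200. ] 497 P [-0.1899 -0.3315] [0.089 0.094] ang 59.5
31.190728301151033 -1.0274996702924564 0.12591699014220187 [-1.39406541  1.53822904 12.20786438]
```

```bash
cat >> h.py <<'E'
def prof(c,x,ys=(-20,0,20),zs=(.03,.04,.05,.055,.06,.07,.08,.09,.1,.11,.115,.12,.125)):
    for y in ys:
        print(y,[(z,*[int(k) for k in c["frame"][tuple(int(round(v)) for v in proj(c,R(x,y,z))[::-1])]]) for z in zs])
E
python3 -c "
from h import *
c=snap('scene')
prof(c,8,zs=(.022,.03,.04,.05,.055)); print(); prof(c,20,zs=(.06,.07,.08,.1,.11,.115,.12)); print(); prof(c,56,ys=(-37,-30,30,37),zs=(.03,.04,.05))"
```

```text
-20 [(0.022, 41, 61, 88), (0.03, 47, 66, 86), (0.04, 47, 66, 87), (0.05, 53, 75, 97), (0.055, 64, 90, 117)]
0 [(0.022, 49, 68, 91), (0.03, 48, 69, 89), (0.04, 44, 63, 81), (0.05, 53, 74, 96), (0.055, 61, 85, 110)]
20 [(0.022, 46, 67, 92), (0.03, 50, 70, 91), (0.04, 48, 67, 87), (0.05, 51, 73, 93), (0.055, 57, 80, 102)]

-20 [(0.06, 8, 6, 7), (0.07, 8, 8, 8), (0.08, 10, 10, 10), (0.1, 17, 16, 16), (0.11, 24, 22, 23), (0.115, 25, 22, 23), (0.12, 25, 22, 23)]
0 [(0.06, 8, 9, 10), (0.07, 11, 9, 9), (0.08, 9, 6, 6), (0.1, 26, 23, 24), (0.11, 25, 24, 24), (0.115, 26, 23, 25), (0.12, 22, 21, 22)]
20 [(0.06, 10, 9, 7), (0.07, 5, 7, 6), (0.08, 12, 10, 12), (0.1, 26, 23, 24), (0.11, 27, 24, 24), (0.115, 25, 23, 23), (0.12, 25, 26, 25)]

-37 [(0.03, 40, 57, 77), (0.04, 45, 65, 87), (0.05, 46, 64, 84)]
-30 [(0.03, 39, 57, 74), (0.04, 41, 58, 75), (0.05, 56, 79, 102)]
30 [(0.03, 10, 8, 10), (0.04, 19, 16, 18), (0.05, 26, 22, 24)]
37 [(0.03, 10, 8, 9), (0.04, 12, 10, 10), (0.05, 27, 24, 25)]
```

Call:
drive_tool(increments="0 0 0 0;0 0 0 0;0 0 0 0", hand=-0.588)

```text
time: 30.7
position: [0.5448, 0.1883, 0.1249]
tcp_rot: [0.766, 0.643, 0.001, -0.0]
contact_force: [-0.9, 2.8, 7.0]
gripper_width: 0.0682
grasp_force: 4.4
```

Call:
drive_tool(increments="0 0 0 0;0 0 0 0;0 0 0 0", hand=-0.62)

```text
time: 31.0
position: [0.5437, 0.1866, 0.1238]
tcp_rot: [0.766, 0.643, -0.001, 0.0]
contact_force: [-0.9, 0.0, 0.5]
gripper_width: 0.0691
grasp_force: 0.0
```

```bash
python3 -c "
from h import *
c=sc('s15'); rel([])
st=monitor.read_state();p=np.array(st['position'][:2])-O;print(p@EX*1e3,p@EY*1e3)
prof(c,20,ys=(0,),zs=(.06,.07,.08,.1,.11,.115,.12))"
```

```text
scene [237.4 324.1] 695 P [ 0.6096 -0.316 ] [0.06 0.09] ang 73.8
scene [190.9 302.2] 627 P [ 0.4722 -0.3295] [0.06  0.094] ang 99.7
scene [ 19.4 200. ] 497 P [-0.1899 -0.3316] [0.089 0.093] ang 59.5
t 31.1 tcp [0.5437 0.1867 0.1238] phi 79.99 w 0.0691 gf 0.0 F [-0.7  0.1 -0.9]
28.733721607469292 0.061773503154143844
0 [(0.06, 12, 11, 13), (0.07, 14, 12, 12), (0.08, 13, 10, 13), (0.1, 16, 13, 13), (0.11, 13, 10, 10), (0.115, 14, 14, 13), (0.12, 12, 11, 11)]
```

Call:
drive_tool(increments="0 0 0 0;0 0 0 0;0 0 0 0;0 0 -0.7 0;0 0 -1 0;0 0 -1 0;0 0 -0.7 0;-1 0 0 0;-1 0 0 0;-1 0 0 0", hand=-1)

```text
time: 32.05
position: [0.528, 0.0979, 0.2266]
tcp_rot: [0.766, 0.643, 0.0, 0.0]
contact_force: [0.7, 0.5, -0.5]
gripper_width: 0.0854
grasp_force: 0.0
```

Call:
drive_tool(increments="-1 0 0 0;-1 0 0 0;-1 0 0 0;-1 0.2 0 0;-1 0.2 0 0;-1 0.2 0 0;-1 0.2 0 0;-1 0.2 0 0;0 0 0 0;0 0 0 0")

```text
time: 33.05
position: [0.516, -0.1436, 0.2262]
tcp_rot: [0.767, 0.642, -0.0, -0.0]
contact_force: [0.4, -0.3, -0.8]
gripper_width: 0.0857
grasp_force: 0.0
```

```bash
cat >> h.py <<'E'
def stood(c,lo=45):
    """dark-box outline lines in scene: print dark mask contours near the rack (rotated box of dark blob above bed)"""
    f=c["frame"]; m=(f.max(2)<lo).astype(np.uint8)*255
    for k in cv2.findContours(m,cv2.RETR_EXTERNAL,cv2.CHAIN_APPROX_NONE)[0]:
        if cv2.contourArea(k)>120: print("dark",cv2.boundingRect(k),cv2.contourArea(k),cv2.approxPolyDP(k,2.5,True)[:,0].tolist())
E
python3 -c "
from h import *
c=sc('s16'); rel([]); stood(c); sc('t16','top')"
```

```text
scene [237.4 324.1] 697 P [ 0.6096 -0.316 ] [0.06 0.09] ang 73.5
scene [190.1 302.7] 535 P [ 0.4714 -0.3318] [0.059 0.093] ang 98.4
scene [229.  251.1] 502 P [ 0.4609 -0.1466] [0.06  0.093] ang 70.1
scene [ 19.3 200. ] 501 P [-0.19   -0.3316] [0.09  0.094] ang 72.7
t 33.1 tcp [ 0.5161 -0.1423  0.2263] phi 80.03 w 0.0854 gf 0.0 F [-0.3 -0.9 -0. ]
dark (216, 322, 45, 28) 202.0 [[260, 323], [231, 344], [216, 330], [231, 349], [258, 329]]
dark (280, 298, 57, 58) 1427.0 [[300, 298], [280, 311], [315, 355], [336, 339]]
dark (171, 293, 41, 34) 216.0 [[211, 294], [192, 321], [172, 311], [172, 316], [194, 326]]
dark (209, 251, 41, 22) 187.5 [[249, 256], [248, 251], [221, 267], [209, 252], [222, 272]]
dark (360, 213, 15, 15) 145.0 [[367, 213], [360, 220], [368, 227], [373, 225], [374, 217]]
dark (473, 177, 32, 21) 300.0 [[478, 177], [474, 187], [500, 197], [504, 187]]
dark (215, 167, 51, 60) 1121.0 [[220, 170], [221, 175], [215, 176], [215, 186], [225, 197], [226, 207], [232, 197], [256, 225], [265, 212], [261, 199], [259, 204], [255, 204], [248, 196], [252, 194], [252, 167], [251, 172], [240,
[... 555 characters left out ...]
333, 97], [339, 88], [337, 79], [322, 71]]
dark (76, 0, 183, 168) 7943.5 [[76, 0], [77, 25], [86, 36], [99, 74], [114, 101], [106, 105], [96, 85], [91, 82], [101, 109], [108, 117], [106, 121], [119, 155], [123, 157], [128, 153], [127, 156], [137, 159], [155, 147], [146, 92], [139, 93], [132, 78], [120, 5], [196, 105], [197, 118], [219, 145], [222, 163], [228, 163], [223, 156], [228, 151], [236, 167], [249, 161], [251, 147], [255, 143], [249, 140], [246, 145], [236, 147], [256, 125], [257, 118], [255, 120], [252, 115], [253, 121], [233, 141], [222, 124], [204, 120], [209, 118], [209, 114], [208, 117], [204, 115], [207, 111], [211, 117], [223, 119], [207, 104], [195, 104], [192, 95], [123, 1]]
```

```bash
python3 -c "
from h import *
c=snap('scene')
for x in (14,18,20,46,48):
  print(x,[(y,z,proj(c,R(x,y,z)).round(0).tolist()) for y in(-34,34) for z in(.116,.06)])
rel([(.4609-.039*np.cos(1.222),-.1466-.039*np.sin(1.222),.15,70.0),(.4609-.039*np.cos(1.222),-.1466-.039*np.sin(1.222),.036,70)])
p,e=proj(c,R(32,0,.116)),0;print(p)
d=c['frame'][150:185:3,300:335:3].max(2);print(d)"
```

```text
14 [(-34, 0.116, [322.0, 175.0]), (-34, 0.06, [321.0, 189.0]), (34, 0.116, [304.0, 164.0]), (34, 0.06, [303.0, 177.0])]
18 [(-34, 0.116, [323.0, 175.0]), (-34, 0.06, [322.0, 188.0]), (34, 0.116, [305.0, 164.0]), (34, 0.06, [304.0, 177.0])]
20 [(-34, 0.116, [323.0, 174.0]), (-34, 0.06, [322.0, 187.0]), (34, 0.116, [305.0, 163.0]), (34, 0.06, [305.0, 176.0])]
46 [(-34, 0.116, [329.0, 170.0]), (-34, 0.06, [327.0, 183.0]), (34, 0.116, [311.0, 159.0]), (34, 0.06, [310.0, 172.0])]
48 [(-34, 0.116, [329.0, 169.0]), (-34, 0.06, [328.0, 182.0]), (34, 0.116, [311.0, 158.0]), (34, 0.06, [311.0, 171.0])]
t 33.2 tcp [ 0.5162 -0.1414  0.2263] phi 80.15 w 0.0856 gf 0.0 F [ 0.8 -0.2 -0.4]
(np.float64(0.4475710923989932), np.float64(-0.18325160599706133), 0.15, 70.0) -> [-2.095 -1.673  2.544]
(np.float64(0.4475710923989932), np.float64(-0.18325160599706133), 0.036, 70) -> [0.  0.  3.8]
[316.69574797 166.60784478]
[[174 174 174 173 174 169 160  36  23  24  23  39]
 [157 156 156 157 156  93 135  11  25  23  21  97]
 [156 156 157 156 146 145 140 140   9  23 141 135]
 [155 156 156 148  34 153 127 136 145 158  88 142]
 [156 147  91  27  26  28  56 132 105 140 157  77]
 [147 145  42  14  26  28  27  27  61  68 127 156]
 [146 145  16  13  11  24  26  24  28  28 136 125]
 [146 146  13  14  13   9  15  28  26  14 136 127]
 [146 137  16  13  12  11  10  14  11   9 142 134]
 [144 134  14  13   9   6  13  11   7  18 129 127]
 [127 104  80  13   8  14  11   8   9  38 121 126]
 [119  92  94 117  10  13  12  12   9  36 100  81]]
```

Bay 4's mount stands upright: its outline corners (311,159), (306,164), (328,169) match an upright box at x≈20–47, y≈0. Next is the mount at (0.461,-0.147).

Call:
drive_tool(increments="0 0 0 0.84;0 0 0 0.84;-0.7 -0.56 0.5 0;-0.7 -0.56 0.5 0;-0.7 -0.55 1 0;0 0 1 0;0 0 1 0;0 0 1 0;0 0 0.8 0;0 0 0 0")

```text
time: 34.2
position: [0.4464, -0.1829, 0.0501]
tcp_rot: [0.819, 0.574, -0.001, -0.002]
contact_force: [-0.8, 1.2, -0.8]
gripper_width: 0.0852
grasp_force: 0.0
```

```bash
python3 -c "
from h import *
sc();rel([(.4476,-.1833,.0365)])"
```

```text
scene [237.4 324.1] 700 P [ 0.6096 -0.3161] [0.06 0.09] ang 73.5
scene [191.2 302.6] 598 P [ 0.4735 -0.3299] [0.059 0.092] ang 99.7
scene [236.7 247.2] 208 P [ 0.4714 -0.1244] [0.046 0.059] ang 150.2
scene [ 19.3 200. ] 504 P [-0.19   -0.3316] [0.09  0.094] ang 72.7
t 34.2 tcp [ 0.4472 -0.1833  0.0514] phi 70.08 w 0.0853 gf 0.0 F [-1.6  0.2  0.4]
(0.4476, -0.1833, 0.0365) -> [0.007 0.013 0.498]
```

Call:
drive_tool(increments="0 0 0.35 0;0 0 0.14 0;0 0 0 0;0 0 0 0")

```text
time: 34.65
position: [0.4478, -0.185, 0.0381]
tcp_rot: [0.819, 0.573, 0.0, 0.0]
contact_force: [-0.3, 0.2, 0.4]
gripper_width: 0.0856
grasp_force: 0.0
```

Call:
drive_tool(increments="0 0 0 0;0 0 0 0;0 0 0 0;0 0 0 0;0 0 0 0;0 0 0 0", hand=1, newtons=20)

```text
time: 35.25
position: [0.4478, -0.1851, 0.0382]
tcp_rot: [0.82, 0.573, 0.0, 0.0]
contact_force: [-0.4, -0.6, 6.2]
gripper_width: 0.0671
grasp_force: 21.5
```

Call:
drive_tool(increments="0 0 -0.3 0;0 0 -0.5 0;0 0 -0.5 0;0 0 -0.5 0;0 0 -0.5 0;0 0 -0.5 0;0 0 -0.3 0;0 0 0 0;0 0 0 0")

```text
time: 36.15
position: [0.4472, -0.1849, 0.1305]
tcp_rot: [0.819, 0.573, -0.0, -0.0]
contact_force: [0.4, -0.5, -2.0]
gripper_width: 0.0672
grasp_force: 23.3
```

```bash
python3 -c "
from h import *
sc('s20')"
```

```text
scene [237.4 324.1] 699 P [ 0.6096 -0.3161] [0.06 0.09] ang 73.5
scene [190.9 302.8] 583 P [ 0.4733 -0.3308] [0.059 0.092] ang 100.2
scene [233.2 227.1] 251 P [ 0.4218 -0.0716] [0.054 0.064] ang 148.0
scene [ 19.4 200. ] 502 P [-0.1899 -0.3316] [0.09  0.094] ang 72.7
```

Call:
drive_tool(increments="0 0 0 0;0 0 0 0;0 0 0 0", hand=-0.58)

```text
time: 36.5
position: [0.4473, -0.1848, 0.1301]
tcp_rot: [0.819, 0.573, -0.0, -0.0]
contact_force: [-0.3, 0.1, -1.6]
gripper_width: 0.067
grasp_force: 23.3
```

Call:
drive_tool(increments="0 0 0 0;0 0 0 0;0 0 0 0", hand=-0.584)

```text
time: 36.8
position: [0.4475, -0.1848, 0.1305]
tcp_rot: [0.819, 0.573, -0.0, -0.0]
contact_force: [-0.1, -0.5, -0.5]
gripper_width: 0.0678
grasp_force: 5.1
```

```bash
python3 -c "
from h import *
diff('s20')"
```

```text
changed px 1285
```

Call:
drive_tool(increments="0 0 0 0;0 0 0 0;0 0 0 0")

```text
time: 37.15
position: [0.4476, -0.1848, 0.1306]
tcp_rot: [0.819, 0.573, 0.0, 0.0]
contact_force: [0.8, 0.3, -1.6]
gripper_width: 0.0678
grasp_force: 4.3
```

```bash
python3 -c "
from h import *
diff('s20');c=snap('scene');cv2.imwrite('pics/s21.png',c['frame']);stood(c)"|head -12
```

```text
changed px 1183
dark (216, 322, 45, 28) 200.0 [[260, 323], [231, 344], [216, 330], [231, 349], [258, 329]]
dark (280, 298, 57, 58) 1426.0 [[300, 298], [280, 311], [315, 355], [336, 339]]
dark (171, 293, 41, 34) 205.0 [[211, 294], [192, 321], [172, 311], [172, 316], [194, 326]]
dark (360, 213, 15, 15) 144.0 [[367, 213], [360, 220], [368, 227], [373, 225], [374, 217]]
dark (191, 195, 38, 75) 1189.0 [[191, 200], [194, 215], [202, 223], [203, 233], [199, 240], [208, 257], [220, 269], [225, 262], [215, 243], [223, 248], [228, 241], [227, 230], [223, 234], [218, 229], [211, 231], [216, 222], [220, 223], [220, 195], [218, 201], [207, 208], [200, 208]]
dark (473, 177, 32, 21) 299.0 [[478, 177], [474, 187], [500, 197], [504, 187]]
dark (306, 159, 23, 35) 482.5 [[311, 159], [306, 164], [306, 179], [323, 193], [327, 188], [328, 169]]
dark (358, 150, 30, 22) 212.0 [[387, 152], [385, 150], [378, 159], [367, 154], [358, 166], [370, 171]]
dark (172, 139, 52, 58) 820.0 [[211, 139], [208, 141], [218, 155], [198, 175], [185, 158], [172, 158], [188, 178], [190, 190], [195, 195], [191, 182], [202, 186], [199, 193], [203, 192], [203, 196], [211, 195], [217, 188], [221, 174], [216, 171], [210, 178], [201, 179], [223, 156], [222, 153], [219, 155]]
dark (381, 67, 14, 16) 153.0 [[383, 67], [381, 79], [391, 82], [394, 69]]
dark (398, 24, 11, 21) 140.0 [[405, 24], [400, 27], [398, 42], [401, 44], [406, 39], [408, 26]]
```

Call:
drive_tool(increments="0 0 0 0;0 0 0 0;0 0 0 0", hand=1)

```text
time: 37.55
position: [0.4476, -0.1849, 0.1306]
tcp_rot: [0.819, 0.573, 0.0, -0.0]
contact_force: [-0.6, 0.3, -1.5]
gripper_width: 0.0661
grasp_force: 22.7
```

```bash
python3 -c "
from h import *
rel([(.4476,-.1849,.206),R(-18,0,.206,80.0)])"
```

```text
t 37.5 tcp [ 0.4476 -0.1849  0.1306] phi 69.94 w 0.0661 gf 22.7 F [-0.6  0.3 -1.5]
(0.4476, -0.1849, 0.206) -> [-0.000e+00  2.000e-03 -2.514e+00]
(np.float64(0.5356), np.float64(0.1407), 0.206, 80.0) -> [11.198  1.004 -0.   ]
```

Call:
drive_tool(increments="0 0 -0.6 -0.84;0 0 -0.7 -0.83;0 0 -0.7 0;0 0 -0.5 0;0 0 0 0")

```text
time: 38.05
position: [0.4488, -0.1853, 0.2073]
tcp_rot: [0.766, 0.642, 0.001, 0.002]
contact_force: [0.7, 0.7, -0.1]
gripper_width: 0.0661
grasp_force: 23.3
```

Call:
drive_tool(increments="0.5 0.05 0 0;0.8 0.07 0 0;0.8 0.07 0 0;0.8 0.07 0 0;0.8 0.07 0 0;0.8 0.07 0 0;0.8 0.07 0 0;0.8 0.07 0 0;0.8 0.07 0 0;0.8 0.07 0 0")

```text
time: 39.05
position: [0.5074, 0.0398, 0.2045]
tcp_rot: [0.766, 0.643, -0.001, -0.0]
contact_force: [0.0, -0.1, -1.3]
gripper_width: 0.0662
grasp_force: 23.3
```

Call:
drive_tool(increments="0.8 0.07 0 0;0.8 0.07 0 0;0.8 0.07 0 0;0.7 0.06 0 0;0.4 0.02 0 0;0 0 0 0;0 0 0 0")

```text
time: 39.75
position: [0.5341, 0.1397, 0.2049]
tcp_rot: [0.766, 0.642, -0.001, 0.0]
contact_force: [-0.3, -0.3, -1.1]
gripper_width: 0.0663
grasp_force: 23.4
```

```bash
cat >> h.py <<'E'
def rk():
    st=monitor.read_state();p=np.array(st['position'][:2])-O;print("tcp rack",(p@EX*1e3).round(1),(p@EY*1e3).round(1),st['position'][2].round(4),"F",np.round(st['contact_force'],1),"gf",round(st["grasp_force"],1))
E
python3 -c "
from h import *
rk();c=sc('s22');stood(c)
for x in (-34,-26,2): print(x,[(y,z,proj(c,R(x,y,z)).round(0).tolist()) for y in(-34,34) for z in(.107,.2)])"
```

```text
tcp rack -19.2 1.3 0.2049 F [-0.3 -0.3 -1.1] gf 23.4
scene [237.4 324. ] 694 P [ 0.6096 -0.3159] [0.06 0.09] ang 73.9
scene [190.9 302.2] 626 P [ 0.4722 -0.3295] [0.06  0.094] ang 99.7
scene [ 19.4 200. ] 497 P [-0.1899 -0.3315] [0.089 0.093] ang 59.5
dark (216, 322, 45, 28) 202.5 [[260, 323], [231, 344], [216, 330], [231, 349], [258, 329]]
dark (280, 298, 57, 58) 1428.0 [[300, 298], [280, 311], [315, 355], [336, 339]]
dark (171, 293, 41, 34) 203.5 [[211, 294], [192, 321], [172, 312], [172, 316], [194, 326]]
dark (360, 213, 15, 15) 145.0 [[363, 214], [361, 223], [372, 226], [374, 217]]
dark (473, 177, 32, 21) 300.0 [[478, 177], [474, 187], [500, 197], [504, 187]]
dark (358, 150, 30, 22) 216.0 [[387, 152], [385, 150], [378, 159], [367, 154], [358, 165], [370, 171]]
dark (285, 108, 49, 86) 2260.5 [[294, 108], [293, 121], [285, 121], [286, 135], [295, 142], [295, 153], [291, 157], [293, 177], [309, 188], [314, 184], [323, 193], [327, 188], [328, 169], [318, 162], [320, 157], [326, 157], [333, 150], [328, 138], [323, 142], [317, 136], [321, 110], [315, 117], [303, 118]]
dark (381, 67, 14
[... 1212 characters left out ...]
, [120, 91], [117, 94], [119, 98], [115, 97], [118, 103], [105, 91], [90, 87], [99, 85], [113, 94], [100, 84], [91, 84], [89, 94], [99, 117], [110, 130], [118, 154], [137, 159], [148, 155], [155, 147], [148, 116], [152, 106], [147, 81], [144, 85], [142, 82], [150, 51], [147, 49], [147, 33], [153, 26], [149, 28], [148, 24], [154, 18], [155, 0]]
-34 [(-34, 0.107, [311.0, 187.0]), (-34, 0.2, [312.0, 164.0]), (34, 0.107, [293.0, 175.0]), (34, 0.2, [294.0, 152.0])]
-26 [(-34, 0.107, [313.0, 185.0]), (-34, 0.2, [314.0, 162.0]), (34, 0.107, [295.0, 174.0]), (34, 0.2, [296.0, 151.0])]
2 [(-34, 0.107, [319.0, 180.0]), (-34, 0.2, [321.0, 157.0]), (34, 0.107, [301.0, 169.0]), (34, 0.2, [302.0, 145.0])]
```

Call:
drive_tool(increments="0.33 0 0 0;0 0 0.6 0;0 0 0.6 0;0 0 0.5 0;0 0 0.4 0;0 0 0.2 0;0 0 0 0;0 0 0 0")

```text
time: 40.6
position: [0.5369, 0.1508, 0.137]
tcp_rot: [0.766, 0.642, 0.0, 0.0]
contact_force: [-0.5, 0.7, -2.1]
gripper_width: 0.066
grasp_force: 23.3
```

```bash
python3 -c "
from h import *
rk();c=sc('s23')
prof(c,-38,zs=(.022,.03,.04,.05,.055)); print(); prof(c,-26,zs=(.06,.07,.08,.1,.11,.115,.12))"
```

```text
tcp rack -7.8 0.5 0.137 F [-0.5  0.7 -2.1] gf 23.3
scene [237.4 324.1] 695 P [ 0.6096 -0.316 ] [0.06 0.09] ang 73.9
scene [190.9 302.2] 627 P [ 0.4722 -0.3295] [0.06  0.094] ang 99.6
scene [ 19.3 200. ] 499 P [-0.1899 -0.3316] [0.09  0.094] ang 72.7
-20 [(0.022, 42, 61, 86), (0.03, 46, 65, 85), (0.04, 50, 70, 90), (0.05, 54, 75, 98), (0.055, 59, 82, 108)]
0 [(0.022, 42, 62, 90), (0.03, 50, 70, 89), (0.04, 46, 64, 83), (0.05, 54, 74, 95), (0.055, 54, 76, 99)]
20 [(0.022, 42, 64, 97), (0.03, 50, 69, 90), (0.04, 48, 67, 87), (0.05, 52, 72, 91), (0.055, 62, 85, 110)]

-20 [(0.06, 12, 10, 11), (0.07, 8, 8, 9), (0.08, 11, 8, 9), (0.1, 10, 11, 8), (0.11, 17, 15, 17), (0.115, 18, 18, 17), (0.12, 25, 23, 24)]
0 [(0.06, 12, 9, 10), (0.07, 10, 10, 10), (0.08, 12, 9, 11), (0.1, 12, 11, 11), (0.11, 25, 22, 23), (0.115, 24, 19, 23), (0.12, 25, 22, 24)]
20 [(0.06, 8, 9, 11), (0.07, 10, 8, 10), (0.08, 10, 9, 9), (0.1, 13, 12, 13), (0.11, 26, 23, 24), (0.115, 25, 21, 23), (0.12, 26, 22, 24)]
```

Entered the bay. Lowering in small steps with a softer grip.

Call:
drive_tool(increments="0 0 0.08 0;0 0 0.08 0;0 0 0.06 0;0 0 0 0")

```text
time: 41.05
position: [0.537, 0.1514, 0.1306]
tcp_rot: [0.766, 0.643, 0.001, 0.0]
contact_force: [-0.6, 0.7, 2.7]
gripper_width: 0.066
grasp_force: 24.0
```

Call:
drive_tool(increments="0 0 0.06 0;0 0 0.05 0;0 0 0 0")

```text
time: 41.35
position: [0.5377, 0.1544, 0.1299]
tcp_rot: [0.766, 0.643, 0.003, -0.0]
contact_force: [-4.2, 2.8, 20.2]
gripper_width: 0.0663
grasp_force: 26.5
```

Call:
drive_tool(increments="0 0 -0.06 0;0 0 0 0;0 0 0 0", hand=-0.586)

```text
time: 41.65
position: [0.5373, 0.1511, 0.1292]
tcp_rot: [0.766, 0.643, 0.001, 0.0]
contact_force: [-0.7, 0.5, 6.4]
gripper_width: 0.0676
grasp_force: 4.3
```

Call:
drive_tool(increments="0 0 0 0;0 0 0 0;0 0 0 0;0 0 0 0", hand=-0.62)

```text
time: 42.05
position: [0.5363, 0.1503, 0.1281]
tcp_rot: [0.766, 0.642, -0.0, -0.0]
contact_force: [0.5, 0.0, -0.1]
gripper_width: 0.0689
grasp_force: 0.1
```

Call:
drive_tool(increments="0 0 0 0;0 0 0 0;0 0 0 0;0 0 -0.7 0;0 0 -1 0;0 0 -1 0;0 0 -0.7 0;-1 0 0 0;-1 0 0 0;-1 0 0 0", hand=-1)

```text
time: 43.05
position: [0.5205, 0.0613, 0.2308]
tcp_rot: [0.766, 0.643, 0.0, 0.0]
contact_force: [0.5, -0.6, 0.6]
gripper_width: 0.0852
grasp_force: 0.0
```

Call:
drive_tool(increments="-1 0 0 0;-1 0 0 0;-1 0 0 0;-1 0 0 0;-1 0 0 0;-1 0 0 0;-1 0 0 0;-1 0 0 0;-1 0 0 0;-0.5 0 0 0")

```text
time: 44.05
position: [0.4701, -0.2215, 0.2304]
tcp_rot: [0.768, 0.641, -0.001, 0.0]
contact_force: [0.0, 0.6, 0.2]
gripper_width: 0.0857
grasp_force: 0.0
```

```bash
python3 -c "
from h import *
rk();c=sc('s24');stood(c)
for x in (-32,-26,2,8): print(x,[(y,z,proj(c,R(x,y,z)).round(0).tolist()) for y in(-34,34) for z in(.06,.116)])" | grep -v -e 'dark (4' -e 'dark (3[689]'
```

```text
tcp rack -386.1 1.2 0.2304 F [0.  0.6 0.2] gf 0.0
scene [237.4 324.1] 697 P [ 0.6096 -0.316 ] [0.06 0.09] ang 73.5
scene [191.1 301.8] 608 P [ 0.4718 -0.3284] [0.06  0.093] ang 98.4
scene [ 19.3 200. ] 500 P [-0.1899 -0.3316] [0.09  0.094] ang 72.7
dark (216, 322, 45, 28) 200.5 [[260, 323], [231, 344], [216, 330], [231, 349], [258, 329]]
dark (280, 298, 57, 58) 1426.0 [[300, 298], [280, 311], [315, 355], [336, 339]]
dark (171, 293, 41, 34) 207.0 [[211, 294], [192, 321], [172, 311], [172, 316], [194, 326]]
dark (179, 179, 50, 60) 1038.5 [[182, 184], [180, 200], [191, 209], [191, 218], [200, 212], [221, 238], [228, 229], [223, 211], [222, 217], [216, 214], [211, 220], [207, 218], [215, 207], [214, 179], [211, 187], [201, 193], [192, 193]]
dark (296, 159, 33, 44) 873.0 [[311, 159], [305, 168], [297, 170], [296, 187], [311, 197], [312, 202], [317, 198], [318, 188], [322, 193], [327, 188], [328, 169]]
dark (358, 150, 30, 22) 217.5 [[387, 152], [385, 150], [378, 159], [367, 154], [358, 166], [370, 171]]
dark (301, 0, 39, 101) 965.5 [[333, 0], [321, 71], [307, 75], [301, 81], [302, 92], [31
[... 461 characters left out ...]
, 158], [193, 163], [191, 160], [216, 140], [216, 132], [213, 137], [209, 129], [210, 135], [194, 146], [189, 154], [186, 149], [185, 153], [173, 135], [161, 131], [167, 127], [176, 133], [161, 114], [152, 111], [85, 1]]
-32 [(-34, 0.06, [311.0, 197.0]), (-34, 0.116, [312.0, 184.0]), (34, 0.06, [293.0, 186.0]), (34, 0.116, [294.0, 173.0])]
-26 [(-34, 0.06, [312.0, 196.0]), (-34, 0.116, [313.0, 183.0]), (34, 0.06, [295.0, 185.0]), (34, 0.116, [295.0, 172.0])]
2 [(-34, 0.06, [318.0, 191.0]), (-34, 0.116, [319.0, 178.0]), (34, 0.06, [301.0, 180.0]), (34, 0.116, [301.0, 167.0])]
8 [(-34, 0.06, [319.0, 190.0]), (-34, 0.116, [320.0, 177.0]), (34, 0.06, [302.0, 179.0]), (34, 0.116, [303.0, 165.0])]
```

Bay 3's mount stands too: the outline (297,170)–(311,197) matches an upright box. Next is the mount at (0.472,-0.328).

```bash
python3 -c "
from h import *
rel([(.478,-.367,.2304,98.2),(.478,-.367,.0375,98.2)])"
```

```text
t 44.1 tcp [ 0.4698 -0.2232  0.2304] phi 79.62 w 0.0857 gf 0.0 F [-0.5 -1.8 -0.4]
(0.478, -0.367, 0.2304, 98.2) -> [-4.783e+00 -4.150e-01 -1.000e-03]
(0.478, -0.367, 0.0375, 98.2) -> [0.   0.   6.43]
```

Call:
drive_tool(increments="0 0 0.5 -1;0 0 0.5 -1;0 0 0.5 -1;0 0 0 0")

```text
time: 44.5
position: [0.4701, -0.2167, 0.1839]
tcp_rot: [0.656, 0.755, -0.0, -0.002]
contact_force: [-1.4, -0.5, 0.0]
gripper_width: 0.0854
grasp_force: 0.0
```

Call:
drive_tool(increments="-0.9 -0.08 0 0;-0.9 -0.08 0 0;-0.9 -0.08 0 0;-0.9 -0.08 0 0;-0.9 -0.08 0 0;-0.4 0 0.8 0;0 0 1 0;0 0 1 0;0 0 0.8 0;0 0 0 0")

```text
time: 45.5
position: [0.4785, -0.3638, 0.0753]
tcp_rot: [0.657, 0.754, -0.0, -0.003]
contact_force: [-1.1, 0.2, -0.2]
gripper_width: 0.0855
grasp_force: 0.0
```

```bash
python3 -c "
from h import *
rel([(.478,-.367,.0375,98.2)]);sc()"
```

```text
t 45.5 tcp [ 0.4785 -0.3638  0.0753] phi 97.92 w 0.0855 gf 0.0 F [-1.1  0.2 -0.2]
(0.478, -0.367, 0.0375, 98.2) -> [-0.102 -0.031  1.26 ]
scene [237.4 324.1] 696 P [ 0.6096 -0.316 ] [0.06 0.09] ang 73.9
scene [184.6 310. ] 218 P [ 0.4726 -0.3559] [0.038 0.059] ang 7.9
scene [ 19.4 200. ] 500 P [-0.1899 -0.3316] [0.09  0.094] ang 72.7
```

Call:
drive_tool(increments="-0.1 0 0.8 0;0 0 0.44 0;0 0 0 0;0 0 0 0")

```text
time: 45.95
position: [0.4804, -0.3688, 0.0411]
tcp_rot: [0.656, 0.754, 0.0, 0.0]
contact_force: [0.5, -0.5, -0.0]
gripper_width: 0.0853
grasp_force: 0.0
```

Call:
drive_tool(increments="0 0 0 0;0 0 0 0;0 0 0 0;0 0 0 0;0 0 0 0;0 0 0 0", hand=1, newtons=20)

```text
time: 46.55
position: [0.4806, -0.3691, 0.0418]
tcp_rot: [0.656, 0.754, 0.0, 0.001]
contact_force: [-1.7, 1.4, 5.7]
gripper_width: 0.0664
grasp_force: 21.2
```

Call:
drive_tool(increments="0 0 -0.3 0;0 0 -0.5 0;0 0 -0.5 0;0 0 -0.5 0;0 0 -0.5 0;0 0 -0.5 0;0 0 -0.3 0;0 0 0 0;0 0 0 0")

```text
time: 47.45
position: [0.4798, -0.3689, 0.1333]
tcp_rot: [0.656, 0.754, -0.0, -0.0]
contact_force: [-1.0, 0.2, -2.0]
gripper_width: 0.0661
grasp_force: 23.4
```

```bash
sed -i 's/\[190:340,190:370\]/[200:370,120:300]/g' h.py; python3 -c "
from h import *
sc('s30')"
```

```text
scene [237.4 324.1] 694 P [ 0.6096 -0.316 ] [0.06 0.09] ang 73.9
scene [ 19.4 200. ] 499 P [-0.1899 -0.3315] [0.09  0.094] ang 72.7
```

Call:
drive_tool(increments="0 0 0 0;0 0 0 0;0 0 0 0", hand=-0.578)

```text
time: 47.8
position: [0.4801, -0.3688, 0.133]
tcp_rot: [0.656, 0.755, 0.0, -0.0]
contact_force: [-0.7, -0.4, 0.7]
gripper_width: 0.0677
grasp_force: 0.0
```

Call:
drive_tool(increments="0 0 0 0;0 0 0 0;0 0 0 0", hand=-0.581)

```text
time: 48.1
position: [0.4801, -0.369, 0.1334]
tcp_rot: [0.656, 0.754, -0.0, 0.0]
contact_force: [-0.2, -0.1, 1.0]
gripper_width: 0.0678
grasp_force: 0.0
```

```bash
python3 -c "
from h import *
diff('s30')"
```

```text
changed px 2344
```

It dropped: the gripper was 4 mm higher, which moved the release threshold. I'll back off and find where it fell.

Call:
drive_tool(increments="0 0 -1 0;0 0 -1 0;0 0 -1 0;1 0.6 0 0;1 0.6 0 0;1 0.6 0 0;0 0 0 0", hand=-1)

```text
time: 48.85
position: [0.5239, -0.2657, 0.2241]
tcp_rot: [0.653, 0.757, 0.002, 0.0]
contact_force: [-0.4, -0.5, 0.2]
gripper_width: 0.0852
grasp_force: 0.0
```

```bash
python3 -c "
from h import *
c=sc('s31');sc('t31','top');rel([]);stood(c)"|head -14
```

```text
scene [161.8 349.9] 693 P [ 0.4944 -0.4695] [0.059 0.091] ang 117.8
scene [237.4 324.1] 697 P [ 0.6096 -0.316 ] [0.06 0.09] ang 73.5
scene [ 19.3 200. ] 500 P [-0.1899 -0.3316] [0.09  0.094] ang 72.7
t 49.0 tcp [ 0.5214 -0.2712  0.2235] phi 98.11 w 0.0853 gf 0.0 F [ 0.6 -0.1 -0.3]
dark (143, 334, 39, 41) 210.5 [[179, 334], [169, 370], [145, 367], [144, 363], [147, 371], [171, 374], [180, 345]]
dark (216, 322, 45, 28) 200.0 [[260, 323], [231, 344], [216, 330], [231, 349], [258, 329]]
dark (280, 298, 57, 58) 1427.0 [[300, 298], [280, 311], [315, 355], [336, 339]]
dark (360, 213, 15, 15) 146.0 [[363, 214], [361, 223], [372, 226], [374, 217]]
dark (180, 204, 63, 56) 1251.0 [[180, 219], [181, 232], [194, 238], [195, 247], [201, 234], [223, 246], [232, 259], [242, 245], [238, 231], [235, 230], [238, 232], [236, 237], [223, 231], [222, 204], [221, 210], [212, 218], [199, 219], [189, 211], [189, 221]]
dark (473, 177, 32, 21) 300.0 [[478, 177], [474, 187], [500, 197], [504, 187]]
dark (296, 159, 33, 44) 873.0 [[311, 159], [305, 168], [297, 170], [296, 187], [311, 197], [312, 202], [317, 198], [318, 188], [322, 193], [327, 188], [328, 169]]
dark (358, 150, 30, 22) 213.0 [[387, 152], [385, 150], [378, 159], [367, 154], [358, 165], [370, 171]]
dark (381, 67, 14, 16) 153.0 [[383, 67], [381, 79], [391, 82], [394, 69]]
dark (36, 28, 24, 25) 145.0 [[57, 28], [51, 35], [46, 34], [42, 41], [36, 40], [39, 50], [48, 52], [44, 49], [45, 46], [49, 48], [45, 44], [48, 41], [48, 44], [52, 42], [53, 48], [54, 39], [52, 42], [51, 38], [55, 31], [59, 34]]
```

```bash
cat > pen.py <<'E'
from h import *
def pen(f):
    g=cv2.cvtColor(f,cv2.COLOR_BGR2HSV); m=((g[...,0]<16)&(g[...,1]>170)&(g[...,2]>120)).astype(np.uint8)
    for k in cv2.findContours(m,cv2.RETR_EXTERNAL,cv2.CHAIN_APPROX_NONE)[0]:
        if cv2.contourArea(k)>25: print(cv2.boundingRect(k),cv2.contourArea(k),np.round(cv2.minAreaRect(k)[0],1),np.round(cv2.minAreaRect(k)[1:][0],1))
for n in ("scene0","s16","s31","top0","t31"):
    print(n); pen(cv2.imread(f"pics/{n}.png"))
c=cv2.imread("pics/s31.png")[290:400,110:270];t=cv2.imread("pics/t31.png")[160:280,330:490]
cv2.imwrite("pics/v31.png",np.hstack([cv2.resize(c,(400,300)),cv2.resize(t,(400,300))]))
E
python3 pen.py
```

```text
scene0
(148, 338, 50, 27) 135.0 [172.9 350.7] [55.   3.1]
s16
(148, 338, 50, 27) 154.0 [172.8 350.9] [55.   3.6]
s31
(179, 353, 19, 12) 47.0 [187.9 358.2] [20.6  3.1]
top0
t31
```

View pics/v31.png

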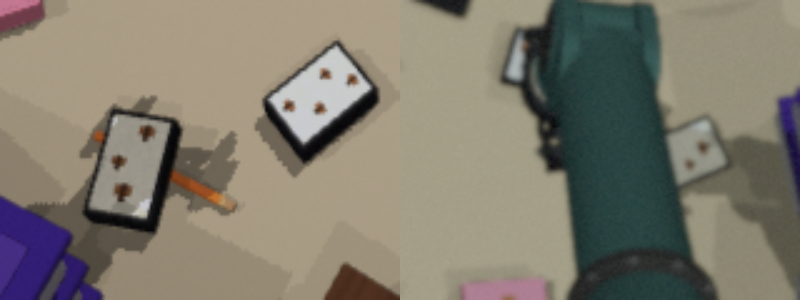

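The mount lies across the pencil, which hasn't moved (ends still ~(149,339) and (205,365)). The mount's +y end is raised. I'll measure with that tilt and lift it by the raised end, straight up.

```bash
python3 -c "
from h import *
c=snap('scene')
w=[k for k in windows(c) if abs(k[0][0]-161.8)<4][0]; b=w[2]; print(b.round(1).tolist())
P0=np.array([onz(c,*k,.033)[:2] for k in b]); i=np.argsort(-P0[:,1])
hi=[onz(c,*b[k],.038) for k in i[:2]]; lo=[onz(c,*b[k],.028) for k in i[2:]]
H=np.mean(hi,0);L=np.mean(lo,0);v=(H-L);print('hi',H.round(4),'lo',L.round(4),'len',np.linalg.norm(v).round(4),'wid',np.linalg.norm(hi[0]-hi[1]).round(3),'ang',np.degrees(np.arctan2(v[1],v[0])).round(1))
cen=(H+L)/2;u=v/np.linalg.norm(v);g=cen+u*.039;print('cen',cen.round(4),'grip',g.round(4))
rel([(g[0],g[1],.12,float(np.degrees(np.arctan2(v[1],v[0])))),(g[0],g[1],.046,float(np.degrees(np.arctan2(v[1],v[0]))))])
for z in (0,.028): print([onz(c,*p,z)[:2].round(3).tolist() for p in ((149,339.5),(205,365))])"
```

```text
[[146.10000610351562, 364.8999938964844], [155.10000610351562, 329.70001220703125], [177.0, 335.29998779296875], [168.0, 370.5]]
hi [ 0.4779 -0.432   0.038 ] lo [ 0.5142 -0.5099  0.028 ] len 0.0865 wid 0.058 ang 114.9
cen [ 0.4961 -0.471   0.033 ] grip [ 0.4797 -0.4358  0.0375]
t 49.0 tcp [ 0.5207 -0.2727  0.2233] phi 97.96 w 0.0855 gf 0.0 F [ 1.  -1.5 -0.1]
(np.float64(0.47971581241597183), np.float64(-0.43582554585372435), 0.12, 114.93932674768729) -> [-4.355 -3.532  3.442]
(np.float64(0.47971581241597183), np.float64(-0.43582554585372435), 0.046, 114.93932674768729) -> [0.    0.    2.467]
[[0.436, -0.459], [0.596, -0.436]]
[[0.45, -0.466], [0.606, -0.444]]
```

Call:
drive_tool(increments="0 0 0.5 -0.95;0 0 0.5 -0.95;0 0 0.5 -0.93;-0.73 -0.59 0.5 0;-0.73 -0.59 0.5 0;-0.73 -0.59 0.5 0;-0.73 -0.59 0.4 0;-0.73 -0.59 0 0;-0.7 -0.58 0 0;0 0 0 0")

```text
time: 50.0
position: [0.4756, -0.443, 0.1204]
tcp_rot: [0.542, 0.84, -0.002, -0.0]
contact_force: [-0.5, -0.5, 0.5]
gripper_width: 0.0855
grasp_force: 0.0
```

```bash
python3 -c "
from h import *
rel([(.4797,-.4358,.047,114.9)])"
```

```text
t 50.0 tcp [ 0.4756 -0.443   0.1204] phi 114.32 w 0.0855 gf 0.0 F [-0.5 -0.5  0.5]
(0.4797, -0.4358, 0.047, 114.9) -> [0.159 0.224 2.446]
```

Call:
drive_tool(increments="0.16 0.22 0 -0.1;0 0 0.7 0;0 0 0.7 0;0 0 0.6 0;0 0 0.4 0;0 0 0 0;0 0 0 0")

```text
time: 50.7
position: [0.4843, -0.4277, 0.0494]
tcp_rot: [0.533, 0.846, 0.0, 0.0]
contact_force: [0.3, 0.6, 0.7]
gripper_width: 0.0853
grasp_force: 0.0
```

```bash
python3 -c "
from h import *
rel([(.4797,-.4358,.047,114.9)])"
```

```text
t 50.7 tcp [ 0.4843 -0.4277  0.0494] phi 115.57 w 0.0853 gf 0.0 F [0.3 0.6 0.7]
(0.4797, -0.4358, 0.047, 114.9) -> [-0.179 -0.254  0.079]
```

Call:
drive_tool(increments="-0.18 -0.25 0.07 0;0 0 0 0;0 0 0 0;0 0 0 0")

```text
time: 51.1
position: [0.4796, -0.4365, 0.0476]
tcp_rot: [0.534, 0.846, 0.0, 0.0]
contact_force: [-0.7, -0.8, 0.7]
gripper_width: 0.0853
grasp_force: 0.0
```

Call:
drive_tool(increments="0 0 0 0;0 0 0 0;0 0 0 0;0 0 0 0;0 0 0 0;0 0 0 0", hand=1, newtons=20)

```text
time: 51.7
position: [0.4801, -0.4361, 0.0476]
tcp_rot: [0.533, 0.846, 0.0, 0.0]
contact_force: [-0.1, 0.2, 4.8]
gripper_width: 0.0671
grasp_force: 23.1
```

Call:
drive_tool(increments="0 0 -0.3 0;0 0 -0.5 0;0 0 -0.5 0;0 0 -0.6 0;0 0 -0.6 0;0 0 -0.6 0;0 0 0 1;0 0 0 1;0 0 0 1;0 0 0 1")

```text
time: 52.7
position: [0.4793, -0.4363, 0.1414]
tcp_rot: [0.699, 0.715, 0.0, 0.0]
contact_force: [-0.0, -1.2, -2.2]
gripper_width: 0.0666
grasp_force: 23.1
```

Call:
drive_tool(increments="0 0 0 1;0 0 0 0.9;0.5 0.1 0 0;0.7 0.07 0 0;0.7 0.07 0 0;0.7 0.07 0 0;0.7 0.07 0 0;0.7 0.07 0 0;0.7 0.07 0 0;0.7 0.07 0 0")

```text
time: 53.7
position: [0.5252, -0.2772, 0.1409]
tcp_rot: [0.764, 0.645, 0.001, -0.0]
contact_force: [0.8, -0.3, -2.5]
gripper_width: 0.0673
grasp_force: 23.1
```

Call:
drive_tool(increments="0.5 0 0 0;0.2 0 0.2 0;0 0 0 0;0 0 0 0")

```text
time: 54.1
position: [0.5277, -0.2599, 0.1339]
tcp_rot: [0.766, 0.643, -0.001, -0.0]
contact_force: [0.0, -0.2, -1.6]
gripper_width: 0.0673
grasp_force: 23.1
```

```bash
python3 -c "
from h import *
rel([]);c=sc('s32');sc('t32','top')
from pen import pen
print('now');pen(c['frame'])"|grep -v -e top0 -e t31
```

```text
t 54.1 tcp [ 0.5277 -0.2599  0.1339] phi 80.1 w 0.0673 gf 23.1 F [ 0.  -0.2 -1.6]
scene [237.5 324.1] 695 P [ 0.6098 -0.3159] [0.06 0.09] ang 73.5
scene [207.8 283.6] 652 P [ 0.475  -0.2617] [0.062 0.1  ] ang 84.7
scene [ 19.3 200. ] 503 P [-0.19   -0.3316] [0.09  0.094] ang 72.7
scene0
(148, 338, 50, 27) 135.0 [172.9 350.7] [55.   3.1]
s16
(148, 338, 50, 27) 154.0 [172.8 350.9] [55.   3.6]
s31
(179, 353, 19, 12) 47.0 [187.9 358.2] [20.6  3.1]
now
(148, 338, 50, 27) 155.0 [172.8 350.9] [55.   3.6]
```

The pencil's contour is exactly as before. Now I'll loosen in fine steps.

Call:
drive_tool(increments="0 0 0 0;0 0 0 0;0 0 0 0", hand=-0.568)

```text
time: 54.5
position: [0.5282, -0.2594, 0.1342]
tcp_rot: [0.766, 0.643, -0.0, 0.0]
contact_force: [-0.4, -0.8, -1.6]
gripper_width: 0.0672
grasp_force: 23.1
```

Call:
drive_tool(increments="0 0 0 0;0 0 0 0;0 0 0 0", hand=-0.574)

```text
time: 54.8
position: [0.5283, -0.2589, 0.1342]
tcp_rot: [0.765, 0.644, -0.0, -0.0]
contact_force: [0.0, -0.7, -2.0]
gripper_width: 0.0669
grasp_force: 18.4
```

Call:
drive_tool(increments="0 0 0 0;0 0 0 0;0 0 0 0", hand=-0.577)

```text
time: 55.1
position: [0.5283, -0.2589, 0.1342]
tcp_rot: [0.765, 0.644, -0.0, -0.0]
contact_force: [0.4, 0.1, -2.1]
gripper_width: 0.0674
grasp_force: 15.4
```

```bash
python3 -c "
from h import *
diff('s32')"
```

```text
changed px 228
```

Call:
drive_tool(increments="0 0 0 0;0 0 0 0;0 0 0 0", hand=-0.581)

```text
time: 55.45
position: [0.5283, -0.2589, 0.1342]
tcp_rot: [0.765, 0.644, 0.0, 0.0]
contact_force: [0.2, 0.2, -2.5]
gripper_width: 0.0678
grasp_force: 11.2
```

Call:
drive_tool(increments="0 0 0 0;0 0 0 0;0 0 0 0", hand=-0.583)

```text
time: 55.75
position: [0.5283, -0.2589, 0.1342]
tcp_rot: [0.765, 0.644, -0.0, -0.0]
contact_force: [0.0, 0.8, -1.9]
gripper_width: 0.0679
grasp_force: 6.5
```

```bash
python3 -c "
from h import *
diff('s32')"
```

```text
changed px 1540
```

Call:
drive_tool(increments="0 0 0 0;0 0 0 0;0 0 0 0;0 0 0 0", hand=-0.584)

```text
time: 56.2
position: [0.5283, -0.259, 0.1342]
tcp_rot: [0.765, 0.644, -0.0, 0.0]
contact_force: [-0.7, 0.1, -1.2]
gripper_width: 0.0678
grasp_force: 5.7
```

```bash
python3 -c "
from h import *
diff('s32');c=sc('s33');stood(c)"|head -9
```

```text
changed px 1590
scene [237.5 324.1] 695 P [ 0.6098 -0.3159] [0.06  0.089] ang 73.5
scene [ 19.3 200. ] 503 P [-0.19   -0.3316] [0.091 0.094] ang 77.7
dark (216, 322, 45, 28) 200.0 [[260, 323], [231, 344], [217, 325], [216, 330], [231, 349], [258, 329]]
dark (280, 298, 57, 58) 1426.0 [[300, 298], [280, 311], [315, 355], [336, 339]]
dark (194, 231, 47, 70) 1051.5 [[197, 235], [194, 237], [197, 248], [208, 258], [208, 266], [212, 264], [230, 278], [230, 300], [237, 295], [240, 263], [235, 267], [226, 258], [230, 256], [229, 231], [224, 240], [215, 244], [207, 243]]
dark (360, 213, 15, 15) 144.0 [[367, 213], [360, 220], [368, 227], [373, 225], [374, 217]]
dark (178, 186, 57, 48) 765.5 [[233, 189], [230, 194], [226, 186], [228, 192], [212, 205], [207, 216], [191, 194], [178, 190], [196, 215], [199, 228], [202, 222], [197, 220], [207, 218], [209, 226], [212, 226], [211, 233], [224, 228], [227, 214], [232, 210], [227, 211], [225, 204], [220, 214], [211, 219], [208, 216], [233, 194]]
dark (473, 177, 32, 21) 298.0 [[478, 177], [474, 187], [500, 197], [504, 187]]
```

Call:
drive_tool(increments="0 0 0 0;0 0 0 0;0 0 0 0", hand=1)

```text
time: 56.6
position: [0.5283, -0.2589, 0.1342]
tcp_rot: [0.765, 0.644, -0.0, 0.0]
contact_force: [-0.0, -0.1, -1.5]
gripper_width: 0.0666
grasp_force: 22.9
```

```bash
python3 -c "
from h import *
rel([(.5283,-.2589,.21),R(-58,0,.21,80.0)])"
```

```text
t 56.6 tcp [ 0.5283 -0.2589  0.1342] phi 80.14 w 0.0666 gf 22.9 F [-0.  -0.1 -1.5]
(0.5283, -0.2589, 0.21) -> [ 0.    -0.    -2.527]
(np.float64(0.5286), np.float64(0.1013), 0.21, 80.0) -> [11.826 -2.075 -0.   ]
```

Call:
drive_tool(increments="0 0 -0.6 0;0 0 -0.7 0;0 0 -0.7 0;0 0 -0.5 0;0.6 -0.08 0 0;0.8 -0.12 0 0;0.8 -0.12 0 0;0.8 -0.12 0 0;0.8 -0.12 0 0;0.8 -0.12 0 0")

```text
time: 57.6
position: [0.5317, -0.1185, 0.2092]
tcp_rot: [0.765, 0.644, -0.0, 0.0]
contact_force: [-0.6, 0.9, -1.4]
gripper_width: 0.0667
grasp_force: 23.5
```

Call:
drive_tool(increments="0.8 -0.12 0 0;0.8 -0.12 0 0;0.8 -0.12 0 0;0.8 -0.12 0 0;0.8 -0.12 0 0;0.8 -0.12 0 0;0.6 -0.08 0 0;0 0 0 0;0 0 0 0")

```text
time: 58.5
position: [0.5357, 0.044, 0.2091]
tcp_rot: [0.765, 0.644, -0.0, 0.0]
contact_force: [-0.0, 0.1, -1.6]
gripper_width: 0.0664
grasp_force: 23.5
```

```bash
python3 -c "
from h import *
rk();c=sc('s34');stood(c)
for x in (-80,-72,-66,-44): print(x,[(y,z,proj(c,R(x,y,z)).round(0).tolist()) for y in(-34,34) for z in(.107,.2)])
g=c['frame'].max(2); print(g[150:215:3,262:322:3])" | grep -v -e 'dark (4' -e 'dark (3[689]' -e '^dark (2[18]'
```

```text
tcp rack -113.2 -17.0 0.2091 F [-0.   0.1 -1.6] gf 23.5
scene [237.5 324.1] 697 P [ 0.6096 -0.316 ] [0.06 0.09] ang 73.9
scene [ 19.3 200. ] 499 P [-0.1899 -0.3316] [0.09  0.093] ang 72.7
dark (358, 150, 30, 22) 216.0 [[387, 152], [385, 150], [378, 159], [367, 154], [358, 166], [370, 171]]
dark (265, 129, 64, 79) 2065.5 [[274, 129], [274, 140], [266, 140], [265, 149], [277, 163], [276, 172], [293, 180], [295, 176], [298, 178], [294, 207], [300, 203], [302, 192], [311, 197], [312, 202], [317, 198], [318, 188], [322, 193], [327, 188], [327, 167], [312, 159], [307, 164], [298, 157], [301, 154], [302, 130], [296, 138], [283, 139]]
dark (191, 0, 149, 128) 3178.0 [[191, 0], [260, 76], [261, 86], [263, 84], [267, 88], [264, 90], [276, 104], [275, 121], [280, 125], [290, 127], [301, 122], [304, 95], [323, 100], [338, 92], [337, 79], [323, 72], [333, 0], [321, 71], [309, 76], [295, 63], [306, 71], [308, 77], [304, 94], [301, 89], [301, 97], [297, 89], [288, 84], [275, 86], [271, 92], [269, 87], [281, 78], [289, 80], [290, 77], [277, 69], [270, 69], [268, 73], [265, 70], [261, 74], [263, 68], 
[... 2161 characters left out ...]
  13  14
    8  95]
 [172 172 173 170 162  84 128 129 131 131 128  40  12   7  11  13  11  10
   13  84]
 [173 172 172 170 135  60 131 113  55 134 130  17  11  31 116  34  11  12
   11  76]
 [173 172 172 151 139 132  70 133  60 132 131  11  12  42  95  88  98  11
   14  73]
 [172 171 145 140 142 146 139  75  92 131 132  14  12  57  86  76  83  16
   76 138]
 [169 147 140 180 149 149 104  88  83  52 128  13  21  86  87  75  77 125
  137 129]
 [143 142 144  95 140 152  99  99  91  89  79  61 158 115  87  80  90 139
  134 136]
 [ 75 108 148  89  89  97 178  81  88  91  88  85  93  82  80  92 135 133
  134 138]
 [111 101  84  92  92  86  94 124 122  88  88  87  87  76 132 135 133 133
  136 129]]
```

```bash
python3 -c "
from h import *
c=snap('scene')
for z in (.095,.105,.112):
  for p in ((294,208),(276,196)):
    q=onz(c,*p,z)[:2]-O; print(z,p,(q@EX*1e3).round(1),(q@EY*1e3).round(1))
# top-left of the window face
for p in ((276,172),(277,174)):
  for z in (.19,.2): q=onz(c,*p,z)[:2]-O; print('topleft',z,p,(q@EX*1e3).round(1),(q@EY*1e3).round(1))"
```

```text
0.095 (294, 208) -118.6 -44.0
0.095 (276, 196) -119.4 23.7
0.105 (294, 208) -125.0 -49.4
0.105 (276, 196) -125.8 17.6
0.112 (294, 208) -129.5 -53.2
0.112 (276, 196) -130.3 13.4
topleft 0.19 (276, 172) -116.4 25.0
topleft 0.2 (276, 172) -123.5 18.3
topleft 0.19 (277, 174) -120.2 17.9
topleft 0.2 (277, 174) -127.2 11.3
```

Call:
drive_tool(increments="0.6 -0.19 0 0;0.6 -0.19 0 0;0.6 -0.19 0 0;0 0 0 0;0 0 0 0;0 0 0 0")

```text
time: 59.2
position: [0.5285, 0.0983, 0.209]
tcp_rot: [0.766, 0.643, -0.001, 0.0]
contact_force: [-1.5, 0.3, -2.7]
gripper_width: 0.0667
grasp_force: 23.5
```

```bash
python3 -c "
from h import *
rk();rel([])"
```

```text
tcp rack -61.0 -0.4 0.209 F [-1.5  0.3 -2.7] gf 23.5
t 59.2 tcp [0.5285 0.0983 0.209 ] phi 79.99 w 0.0667 gf 23.5 F [-1.5  0.3 -2.7]
```

Call:
drive_tool(increments="0.06 0 0 0;0 0 0.6 0;0 0 0.6 0;0 0 0.5 0;0 0 0.4 0;0 0 0.3 0;0 0 0 0;0 0 0 0")

```text
time: 60.0
position: [0.5289, 0.1021, 0.1373]
tcp_rot: [0.765, 0.644, 0.0, 0.0]
contact_force: [-0.7, 0.8, -1.1]
gripper_width: 0.0668
grasp_force: 23.5
```

Call:
drive_tool(increments="0 0 0.08 0;0 0 0.08 0;0 0 0 0")

```text
time: 60.3
position: [0.5288, 0.1021, 0.1325]
tcp_rot: [0.765, 0.644, 0.0, 0.0]
contact_force: [-0.6, -0.1, -1.4]
gripper_width: 0.0663
grasp_force: 23.5
```

Call:
drive_tool(increments="0 0 0.07 0;0 0 0.07 0;0 0 0 0")

```text
time: 60.6
position: [0.5291, 0.102, 0.129]
tcp_rot: [0.765, 0.644, 0.0, 0.0]
contact_force: [-0.9, -0.7, 6.1]
gripper_width: 0.0667
grasp_force: 24.3
```

Call:
drive_tool(increments="0 0 0.06 0;0 0 0.05 0;0 0 0 0")

```text
time: 60.9
position: [0.5301, 0.1018, 0.1281]
tcp_rot: [0.766, 0.643, 0.001, 0.002]
contact_force: [-4.1, -2.8, 23.8]
gripper_width: 0.0669
grasp_force: 27.6
```

Contact with the bed. Releasing gently, then moving on to the last mount.

Call:
drive_tool(increments="0 0 -0.06 0;0 0 0 0;0 0 0 0", hand=-0.586)

```text
time: 61.2
position: [0.5298, 0.1023, 0.1276]
tcp_rot: [0.765, 0.644, 0.001, 0.001]
contact_force: [-1.1, -1.5, 7.8]
gripper_width: 0.0677
grasp_force: 5.4
```

Call:
drive_tool(increments="0 0 0 0;0 0 0 0;0 0 0 0;0 0 0 0", hand=-0.62)

```text
time: 61.6
position: [0.5288, 0.1022, 0.1265]
tcp_rot: [0.765, 0.644, 0.0, -0.0]
contact_force: [0.6, -0.9, 0.3]
gripper_width: 0.0693
grasp_force: 0.4
```

Call:
drive_tool(increments="0 0 0 0;0 0 0 0;0 0 0 0;0 0 -0.7 0;0 0 -1 0;0 0 -1 0;0 0 -0.7 0;-1 0 0 0;-1 0 0 0;-1 0 0 0", hand=-1)

```text
time: 62.6
position: [0.5128, 0.0128, 0.229]
tcp_rot: [0.765, 0.644, 0.0, 0.0]
contact_force: [-0.2, 0.6, -0.1]
gripper_width: 0.0856
grasp_force: 0.0
```

Call:
drive_tool(increments="-1 0.5 0 0;-1 0.5 0 0;-1 0.5 0 0;-1 0.5 0 0;-1 0.5 0 0;-1 0.5 0 0;-1 0.5 0 0;-0.5 0 0 0;0 0 0 0;0 0 0 0")

```text
time: 63.6
position: [0.5773, -0.2246, 0.2284]
tcp_rot: [0.765, 0.644, -0.0, -0.001]
contact_force: [-0.4, 0.1, 0.2]
gripper_width: 0.0852
grasp_force: 0.0
```

```bash
python3 -c "
from h import *
rk();c=sc('s36');sc('t36','top');stood(c)
for x in (-72,-44): print(x,[(y,z,proj(c,R(x,y,z)).round(0).tolist()) for y in(-34,34) for z in(.06,.116)])
g=c['frame'].max(2); print(g[170:225:3,271:322:3]);rel([])" | grep -v -e 'dark (4' -e 'dark (3[689]' -e '^dark (28'
```

```text
tcp rack -370.4 -104.9 0.2284 F [-0.4  0.1  0.2] gf 0.0
scene [237.5 324. ] 694 P [ 0.6096 -0.3158] [0.06 0.09] ang 73.5
scene [ 19.4 200. ] 501 P [-0.1899 -0.3316] [0.09  0.094] ang 72.7
top [524.1 259.1] 208 P [ 0.3875 -0.6999] [0.032 0.074] ang 88.6
dark (216, 322, 45, 28) 202.0 [[260, 323], [231, 344], [216, 330], [231, 349], [258, 329]]
dark (215, 203, 53, 58) 1098.0 [[215, 209], [216, 222], [226, 230], [226, 239], [233, 230], [250, 246], [256, 260], [267, 251], [264, 234], [261, 240], [254, 236], [249, 242], [245, 239], [252, 235], [254, 203], [247, 213], [238, 216], [227, 213], [221, 205], [220, 209]]
dark (358, 150, 30, 22) 212.0 [[387, 152], [385, 150], [378, 159], [367, 154], [358, 166], [370, 171]]
dark (194, 135, 68, 69) 1279.0 [[196, 135], [194, 145], [198, 146], [197, 152], [220, 182], [222, 197], [227, 197], [224, 194], [229, 187], [238, 193], [235, 196], [237, 200], [232, 203], [249, 199], [258, 179], [253, 179], [252, 175], [246, 182], [238, 186], [235, 184], [261, 160], [261, 155], [258, 159], [255, 152], [256, 157], [240, 169], [235, 180], [217, 157], [204, 156], [
[... 1489 characters left out ...]
  97 120  83 123 121  82  11  21  96   9  73 133]
 [160 146 149 143  92  88  95 115 101 123  62   8  26  79  87 133 135]
 [ 96 184 145  96  97  92  87  90 101 122  57   9  23  85 138 134 138]
 [ 88  95 156 125  97  88  93  86  89  97  60  12  86 137 133 137 138]
 [ 90  90  87 109 182  82  90  92  86  88  57 123 138 148 150 151 146]
 [ 84  96  91  85  98 177 101  88  91  91 117 134 151 148 151 143  73]
 [ 97  74  93  91  86  95 106  79  84 105 150 150 145 151 144  65  92]
 [112 108  69  78  94  87  88  80 127 132 145 145 152 142  65 151 160]
 [113 112 111  80  72  94  83 129 146 141 145 152 134  65 151 160 175]]
t 63.7 tcp [ 0.5779 -0.2235  0.2287] phi 80.32 w 0.0854 gf 0.0 F [ 1.1 -0.1  0.6]
```

```bash
python3 -c "
from h import *
rel([(.5989,-.3529,.15,73.),(.5989,-.3529,.0375,73.)])"
```

```text
t 63.7 tcp [ 0.5779 -0.2235  0.2287] phi 80.32 w 0.0854 gf 0.0 F [ 1.1 -0.1  0.6]
(0.5989, -0.3529, 0.15, 73.0) -> [-3.921  1.931  2.623]
(0.5989, -0.3529, 0.0375, 73.0) -> [0.   0.   3.75]
```

Call:
drive_tool(increments="0 0 0.5 0.6;0 0 0.5 0.6;-0.7 0.35 0.5 0;-0.7 0.35 0.5 0;-0.7 0.3 0.5 0;-0.7 0.2 0.5 0;-0.7 0.2 0.6 0;-0.6 0.2 0.6 0;0 0 0 0;0 0 0 0")

```text
time: 64.7
position: [0.5878, -0.3568, 0.1024]
tcp_rot: [0.804, 0.594, 0.0, -0.001]
contact_force: [0.2, 0.7, 0.7]
gripper_width: 0.0854
grasp_force: 0.0
```

```bash
python3 -c "
from h import *
rel([(.5989,-.3529,.0375,73.)])"
```

```text
t 64.7 tcp [ 0.5878 -0.3568  0.1024] phi 72.95 w 0.0854 gf 0.0 F [0.2 0.7 0.7]
(0.5989, -0.3529, 0.0375, 73.0) -> [0.231 0.317 2.163]
```

Call:
drive_tool(increments="0.2 0.3 0 0;0 0 0.7 0;0 0 0.6 0;0 0 0.4 0;0 0 0.2 0;0 0 0 0;0 0 0 0")

```text
time: 65.4
position: [0.5985, -0.3549, 0.0459]
tcp_rot: [0.804, 0.594, 0.0, 0.0]
contact_force: [1.1, -1.1, 0.6]
gripper_width: 0.0853
grasp_force: 0.0
```

```bash
python3 -c "
from h import *
rel([(.5989,-.3529,.0375,73.)])"
```

```text
t 65.4 tcp [ 0.5985 -0.3549  0.0459] phi 72.93 w 0.0853 gf 0.0 F [ 1.1 -1.1  0.6]
(0.5989, -0.3529, 0.0375, 73.0) -> [ 0.067 -0.008  0.28 ]
```

Call:
drive_tool(increments="0.06 0 0.28 0;0 0 0 0;0 0 0 0;0 0 0 0")

```text
time: 65.8
position: [0.5989, -0.3531, 0.0375]
tcp_rot: [0.804, 0.594, 0.0, 0.0]
contact_force: [0.4, 0.3, -0.2]
gripper_width: 0.0854
grasp_force: 0.0
```

Call:
drive_tool(increments="0 0 0 0;0 0 0 0;0 0 0 0;0 0 0 0;0 0 0 0;0 0 0 0", hand=1, newtons=20)

```text
time: 66.4
position: [0.5991, -0.3533, 0.0377]
tcp_rot: [0.804, 0.594, 0.0, 0.0]
contact_force: [-0.9, -0.4, 4.9]
gripper_width: 0.0675
grasp_force: 23.1
```

Call:
drive_tool(increments="0 0 -0.3 0;0 0 -0.5 0;0 0 -0.5 0;0 0 -0.5 0;0 0 -0.5 0;0 0 -0.5 0;0 0 -0.3 0;0 0 0 0;0 0 0 0")

```text
time: 67.3
position: [0.5986, -0.353, 0.1303]
tcp_rot: [0.804, 0.594, -0.0, -0.0]
contact_force: [-0.2, 0.5, -2.5]
gripper_width: 0.0672
grasp_force: 23.1
```

```bash
sed -i 's/\[200:370,120:300\]/[250:370,180:300]/g' h.py; python3 -c "
from h import *
sc('s40')"
```

```text
scene [242.1 300.5] 367 P [ 0.5812 -0.2549] [0.053 0.066] ang 162.0
scene [ 19.3 200. ] 500 P [-0.1899 -0.3316] [0.09  0.094] ang 72.7
```

Call:
drive_tool(increments="0 0 0 0;0 0 0 0;0 0 0 0", hand=-0.568)

```text
time: 67.65
position: [0.5986, -0.3529, 0.1297]
tcp_rot: [0.804, 0.594, -0.0, -0.0]
contact_force: [-0.1, -0.2, -1.9]
gripper_width: 0.0668
grasp_force: 23.1
```

Call:
drive_tool(increments="0 0 0 0;0 0 0 0;0 0 0 0", hand=-0.574)

```text
time: 67.95
position: [0.5988, -0.353, 0.1303]
tcp_rot: [0.804, 0.594, -0.0, -0.0]
contact_force: [-0.7, -0.3, -1.5]
gripper_width: 0.0674
grasp_force: 19.3
```

Call:
drive_tool(increments="0 0 0 0;0 0 0 0;0 0 0 0", hand=-0.58)

```text
time: 68.25
position: [0.5988, -0.353, 0.1303]
tcp_rot: [0.804, 0.594, -0.0, 0.0]
contact_force: [-0.1, -0.7, -1.1]
gripper_width: 0.0677
grasp_force: 13.1
```

Call:
drive_tool(increments="0 0 0 0;0 0 0 0;0 0 0 0", hand=-0.582)

```text
time: 68.55
position: [0.5989, -0.353, 0.1303]
tcp_rot: [0.804, 0.594, -0.0, 0.0]
contact_force: [-0.1, 0.2, -2.3]
gripper_width: 0.0674
grasp_force: 10.8
```

```bash
python3 -c "
from h import *
diff('s40')"
```

```text
changed px 191
```

Call:
drive_tool(increments="0 0 0 0;0 0 0 0;0 0 0 0", hand=-0.584)

```text
time: 68.9
position: [0.5989, -0.3529, 0.1303]
tcp_rot: [0.804, 0.594, 0.0, -0.0]
contact_force: [-0.4, -0.3, -1.6]
gripper_width: 0.0679
grasp_force: 7.2
```

Call:
drive_tool(increments="0 0 0 0;0 0 0 0;0 0 0 0", hand=-0.585)

```text
time: 69.2
position: [0.5987, -0.3533, 0.1303]
tcp_rot: [0.804, 0.594, -0.0, 0.0]
contact_force: [0.2, 0.4, -1.7]
gripper_width: 0.068
grasp_force: 4.8
```

```bash
python3 -c "
from h import *
diff('s40')"
```

```text
changed px 1410
```

Call:
drive_tool(increments="0 0 0 0;0 0 0 0;0 0 0 0")

```text
time: 69.55
position: [0.5989, -0.353, 0.1303]
tcp_rot: [0.804, 0.594, 0.0, -0.0]
contact_force: [0.5, -0.2, -1.5]
gripper_width: 0.0676
grasp_force: 4.8
```

Call:
drive_tool(increments="0 0 0 0;0 0 0 0;0 0 0 0;0 0 -0.6 -0.6;0 0 -0.7 -0.58;0 0 -0.7 0;0 0 -0.6 0;0 0 0 0;0 0 0 0", hand=1)

```text
time: 70.45
position: [0.5987, -0.353, 0.2082]
tcp_rot: [0.766, 0.643, -0.0, 0.0]
contact_force: [-0.2, 0.8, -2.5]
gripper_width: 0.0669
grasp_force: 23.3
```

```bash
python3 -c "
from h import *
rel([R(-108,0,.208,80.)])"
```

```text
t 70.5 tcp [ 0.5987 -0.353   0.2082] phi 80.01 w 0.0669 gf 23.3 F [-0.2  0.8 -2.5]
(np.float64(0.5199), np.float64(0.0521), 0.208, 80.0) -> [ 1.2843e+01 -4.9310e+00  6.0000e-03]
```

Call:
drive_tool(increments="0.6 -0.23 0 0;0.8 -0.31 0 0;0.8 -0.31 0 0;0.8 -0.31 0 0;0.8 -0.31 0 0;0.8 -0.31 0 0;0.8 -0.31 0 0;0.8 -0.31 0 0;0.8 -0.31 0 0;0.8 -0.31 0 0")

```text
time: 71.45
position: [0.5489, -0.1058, 0.2069]
tcp_rot: [0.766, 0.643, -0.001, -0.001]
contact_force: [-0.7, 0.2, -1.5]
gripper_width: 0.0663
grasp_force: 23.3
```

Call:
drive_tool(increments="0.8 -0.31 0 0;0.8 -0.31 0 0;0.8 -0.31 0 0;0.8 -0.31 0 0;0.8 -0.31 0 0;0.8 -0.3 0 0;0.3 -0.1 0 0;0 0 0 0;0 0 0 0;0 0 0 0")

```text
time: 72.45
position: [0.5193, 0.052, 0.208]
tcp_rot: [0.767, 0.642, -0.001, 0.0]
contact_force: [0.2, 0.5, -2.0]
gripper_width: 0.0666
grasp_force: 23.3
```

```bash
python3 -c "
from h import *
rk();c=sc('s42');stood(c)
for x in (-126,-118): print(x,[(y,z,proj(c,R(x,y,z)).round(0).tolist()) for y in(-34,34) for z in(.107,.2)])" | grep -e rack -e 'dark (2[4-9]' -e '^-1'
```

```text
tcp rack -108.2 0.6 0.208 F [ 0.2  0.5 -2. ] gf 23.3
dark (280, 298, 57, 58) 1427.0 [[300, 298], [280, 311], [315, 355], [336, 339]]
dark (263, 125, 66, 87) 2853.5 [[270, 125], [270, 137], [263, 136], [263, 150], [269, 154], [270, 160], [273, 159], [273, 169], [268, 174], [272, 194], [289, 205], [294, 200], [293, 187], [302, 191], [303, 211], [309, 196], [312, 202], [317, 198], [318, 188], [322, 193], [326, 190], [328, 169], [312, 159], [308, 162], [306, 156], [301, 160], [294, 153], [297, 150], [298, 126], [292, 134], [279, 135]]
-126 [(-34, 0.107, [290.0, 205.0]), (-34, 0.2, [290.0, 182.0]), (34, 0.107, [272.0, 193.0]), (34, 0.2, [271.0, 170.0])]
-118 [(-34, 0.107, [292.0, 203.0]), (-34, 0.2, [292.0, 180.0]), (34, 0.107, [274.0, 191.0]), (34, 0.2, [273.0, 168.0])]
```

Call:
drive_tool(increments="0.3 0 0 0;0 0 0.6 0;0 0 0.6 0;0 0 0.5 0;0 0 0.4 0;0 0 0.3 0;0 0 0 0;0 0 0 0")

```text
time: 73.3
position: [0.5209, 0.0629, 0.1364]
tcp_rot: [0.766, 0.643, 0.0, 0.0]
contact_force: [-0.7, -0.1, -1.4]
gripper_width: 0.0662
grasp_force: 23.3
```

Call:
drive_tool(increments="0 0 0.08 0;0 0 0.08 0;0 0 0 0")

```text
time: 73.6
position: [0.5207, 0.0628, 0.1316]
tcp_rot: [0.766, 0.643, 0.0, 0.0]
contact_force: [-0.2, 0.0, -1.8]
gripper_width: 0.0663
grasp_force: 23.3
```

```bash
python3 -c "
from h import *
rk();c=sc('s43')
prof(c,-130,zs=(.022,.03,.04,.05,.055)); print(); prof(c,-118,zs=(.06,.07,.08,.1))"
```

```text
tcp rack -97.3 1.1 0.1316 F [-0.2  0.  -1.8] gf 23.3
scene [ 19.3 200. ] 500 P [-0.1899 -0.3316] [0.09  0.094] ang 72.7
-20 [(0.022, 47, 66, 88), (0.03, 49, 67, 87), (0.04, 50, 70, 90), (0.05, 54, 75, 98), (0.055, 61, 84, 110)]
0 [(0.022, 43, 64, 91), (0.03, 49, 67, 88), (0.04, 47, 66, 85), (0.05, 55, 77, 99), (0.055, 64, 88, 114)]
20 [(0.022, 46, 67, 93), (0.03, 51, 71, 91), (0.04, 50, 68, 88), (0.05, 54, 75, 95), (0.055, 59, 82, 105)]

-20 [(0.06, 11, 12, 13), (0.07, 12, 7, 9), (0.08, 11, 10, 10), (0.1, 11, 7, 12)]
0 [(0.06, 11, 10, 9), (0.07, 9, 5, 7), (0.08, 11, 10, 12), (0.1, 10, 11, 12)]
20 [(0.06, 7, 8, 10), (0.07, 6, 5, 7), (0.08, 12, 12, 10), (0.1, 16, 14, 15)]
```

Call:
drive_tool(increments="0 0 0.07 0;0 0 0.06 0;0 0 0 0")

```text
time: 73.95
position: [0.521, 0.0635, 0.128]
tcp_rot: [0.766, 0.643, 0.0, 0.0]
contact_force: [-1.1, 1.0, 2.2]
gripper_width: 0.0664
grasp_force: 23.8
```

Call:
drive_tool(increments="0 0 0.05 0;0 0 0.03 0;0 0 0 0")

```text
time: 74.25
position: [0.5215, 0.0654, 0.1274]
tcp_rot: [0.766, 0.643, 0.002, -0.0]
contact_force: [-3.1, 3.5, 17.6]
gripper_width: 0.0666
grasp_force: 25.2
```

Call:
drive_tool(increments="0 0 -0.05 0;0 0 0 0;0 0 0 0", hand=-0.586)

```text
time: 74.55
position: [0.5213, 0.0633, 0.1273]
tcp_rot: [0.766, 0.643, 0.001, 0.0]
contact_force: [-0.7, 1.3, 7.0]
gripper_width: 0.0678
grasp_force: 4.7
```

Call:
drive_tool(increments="0 0 0 0;0 0 0 0;0 0 0 0;0 0 0 0", hand=-0.62)

```text
time: 74.95
position: [0.5205, 0.0625, 0.1264]
tcp_rot: [0.766, 0.643, -0.0, -0.0]
contact_force: [-0.7, -0.1, 0.5]
gripper_width: 0.0691
grasp_force: 0.0
```

Call:
drive_tool(increments="0 0 0 0;0 0 0 0;0 0 0 0;0 0 -0.7 0;0 0 -1 0;0 0 -1 0;0 0 -0.7 0;-1 0 0 0;-1 0 0 0;-1 0 0 0", hand=-1)

```text
time: 75.95
position: [0.5048, -0.0266, 0.2291]
tcp_rot: [0.766, 0.643, 0.0, 0.0]
contact_force: [-0.4, -0.2, 0.7]
gripper_width: 0.0855
grasp_force: 0.0
```

Call:
drive_tool(increments="-1 0 -0.3 0;-1 0 -0.3 0;-1 0 0 0;-1 0 0 0;-1 0 0 0;0 0 0 0;0 0 0 0")

```text
time: 76.65
position: [0.4787, -0.174, 0.2466]
tcp_rot: [0.767, 0.642, 0.0, -0.0]
contact_force: [-0.4, 0.5, 0.9]
gripper_width: 0.0856
grasp_force: 0.0
```

```bash
python3 -c "
from h import *
rk();c=sc('s44');t=snap('top');cv2.imwrite('pics/t44.png',t['frame']);stood(c)
for x in (-118,-90,-72,-44,-26,2,20,48): print(x,[(y,.116,proj(c,R(x,y,.116)).round(0).tolist(),proj(t,R(x,y,.116)).round(0).tolist()) for y in(-34,34)])
f=t['frame'];m=(f.max(2)<50).astype(np.uint8)
for k in cv2.findContours(m,cv2.RETR_EXTERNAL,cv2.CHAIN_APPROX_NONE)[0]:
    x,y,w,h=cv2.boundingRect(k)
    if cv2.contourArea(k)>40 and 170<x<290 and 160<y<260: print('top dark',x,y,w,h,cv2.contourArea(k),[np.round(v,1) for v in cv2.minAreaRect(k)])" | grep -v -e 'dark (4' -e 'dark (3[0689]' -e 'dark ([016-9]'
```

```text
tcp rack -337.8 1.1 0.2466 F [-0.4  0.5  0.9] gf 0.0
scene [ 19.3 200. ] 499 P [-0.1899 -0.3316] [0.09  0.094] ang 72.7
dark (280, 298, 57, 58) 1426.0 [[300, 298], [280, 311], [315, 355], [336, 339]]
dark (274, 184, 24, 37) 509.0 [[280, 184], [274, 190], [275, 205], [292, 220], [297, 212], [297, 196]]
dark (286, 159, 43, 53) 1021.5 [[312, 159], [305, 168], [297, 170], [295, 178], [291, 176], [286, 180], [302, 191], [301, 211], [307, 207], [309, 196], [312, 202], [317, 198], [318, 188], [322, 193], [327, 188], [327, 167]]
dark (358, 150, 30, 22) 216.0 [[387, 152], [385, 150], [378, 159], [367, 154], [358, 166], [370, 171]]
-118 [(-34, 0.116, [292.0, 201.0], [270.0, 200.0]), (34, 0.116, [274.0, 189.0], [266.0, 223.0])]
-90 [(-34, 0.116, [298.0, 196.0], [261.0, 198.0]), (34, 0.116, [280.0, 184.0], [256.0, 222.0])]
-72 [(-34, 0.116, [302.0, 192.0], [254.0, 197.0]), (34, 0.116, [284.0, 180.0], [250.0, 221.0])]
-44 [(-34, 0.116, [309.0, 187.0], [245.0, 195.0]), (34, 0.116, [291.0, 175.0], [240.0, 219.0])]
-26 [(-34, 0.116, [313.0, 183.0], [238.0, 194.0]), (34, 0.116, [295.0, 172.0], [234.0, 218.0])]
2 [(-34, 0.116, [319.0, 178.0], [229.0, 193.0]), (34, 0.116, [301.0, 167.0], [224.0, 216.0])]
20 [(-34, 0.116, [323.0, 174.0], [222.0, 192.0]), (34, 0.116, [305.0, 163.0], [218.0, 215.0])]
48 [(-34, 0.116, [329.0, 169.0], [213.0, 190.0]), (34, 0.116, [311.0, 158.0], [208.0, 213.0])]
top dark 180 205 13 9 75.0 [array([186., 209.]), array([ 8., 12.]), np.float64(90.0)]
top dark 257 201 13 26 235.5 [array([263.3, 213.8]), array([11.4, 25.3]), np.float64(7.1)]
top dark 241 198 11 26 185.0 [array([246. , 210.4]), array([ 9.4, 25.3]), np.float64(3.0)]
top dark 208 192 31 30 620.5 [array([223.4, 206.9]), array([29.4, 25.7]), np.float64(10.6)]
```

All four mounts stand: their outlines in both views match upright boxes in bays 1–4. Now the lever.

```bash
python3 -c "
from h import *
rel([R(115,32,.2466,80.),R(115,32,.135,80.)])"
```

```text
t 76.8 tcp [ 0.4792 -0.1723  0.2467] phi 80.11 w 0.0852 gf 0.0 F [ 0.5  0.2 -0.6]
(np.float64(0.5273), np.float64(0.2772), 0.2466, 80.0) -> [ 1.5033e+01 -1.0240e+00  3.0000e-03]
(np.float64(0.5273), np.float64(0.2772), 0.135, 80.0) -> [0.   0.   3.72]
```

Call:
drive_tool(increments="0.9 -0.06 0 0;0.9 -0.06 0 0;0.9 -0.06 0 0;0.9 -0.06 0 0;0.9 -0.06 0 0;0.9 -0.06 0 0;0.9 -0.06 0 0;0.9 -0.06 0 0;0.9 -0.06 0 0;0.9 -0.06 0 0", hand=1, newtons=40)

```text
time: 77.75
position: [0.5076, 0.0984, 0.2468]
tcp_rot: [0.765, 0.644, 0.0, -0.0]
contact_force: [-0.6, -0.3, 1.0]
gripper_width: -0.0
grasp_force: 0.0
```

Call:
drive_tool(increments="0.9 -0.06 0 0;0.9 -0.06 0 0;0.9 -0.06 0 0;0.9 -0.06 0 0;0.9 -0.06 0 0;0.9 -0.06 0 0;0.5 -0.1 0 0;0 0 0 0;0 0 0 0;0 0 0 0")

```text
time: 78.75
position: [0.5251, 0.2702, 0.2464]
tcp_rot: [0.767, 0.642, -0.001, 0.001]
contact_force: [0.4, -0.5, 0.3]
gripper_width: -0.0003
grasp_force: 0.0
```

```bash
python3 -c "
from h import *
rk();rel([R(115,32,.2466,80.),R(115,32,.135,80.)])"
```

```text
tcp rack 107.7 32.9 0.2464 F [ 0.4 -0.5  0.3] gf 0.0
t 78.8 tcp [0.5251 0.2702 0.2464] phi 79.92 w -0.0003 gf 0.0 F [ 0.4 -0.5  0.3]
(np.float64(0.5273), np.float64(0.2772), 0.2466, 80.0) -> [ 0.242  0.031 -0.006]
(np.float64(0.5273), np.float64(0.2772), 0.135, 80.0) -> [0.   0.   3.72]
```

Call:
drive_tool(increments="0.23 0.03 0 0;0 0 0.9 0;0 0 0.9 0;0 0 0.8 0;0 0 0.6 0;0 0 0.4 0;0 0 0.3 0;0 0 0 0")

```text
time: 79.55
position: [0.5276, 0.2785, 0.1291]
tcp_rot: [0.766, 0.643, -0.0, 0.0]
contact_force: [1.6, -1.4, 1.0]
gripper_width: -0.0002
grasp_force: 0.6
```

Call:
drive_tool(increments="0 0 0.25 0;0 0 0.25 0;0 0 0.25 0;0 0 0 0")

```text
time: 79.95
position: [0.5271, 0.2796, 0.107]
tcp_rot: [0.766, 0.643, 0.0, -0.0]
contact_force: [-1.3, 0.9, 5.7]
gripper_width: 0.0001
grasp_force: 2.8
```

Call:
drive_tool(increments="0 0 0.2 0;0 0 0.2 0;0 0 0.15 0;0 0 0 0")

```text
time: 80.35
position: [0.527, 0.2781, 0.0897]
tcp_rot: [0.766, 0.643, -0.001, 0.0]
contact_force: [-0.2, 0.6, -0.3]
gripper_width: -0.0001
grasp_force: 0.0
```

Call:
drive_tool(increments="0 0 0.1 0;0 0 0.06 0;0 0 0 0")

```text
time: 80.65
position: [0.5275, 0.2786, 0.0861]
tcp_rot: [0.766, 0.643, -0.0, 0.0]
contact_force: [-0.2, -0.5, 1.9]
gripper_width: 0.0001
grasp_force: 1.2
```

Call:
drive_tool(increments="0 0 0.06 0;0 0 0 0;0 0 0 0")

```text
time: 80.95
position: [0.5276, 0.2786, 0.0856]
tcp_rot: [0.766, 0.643, 0.0, 0.001]
contact_force: [-3.1, -1.3, 12.1]
gripper_width: -0.0002
grasp_force: 6.1
```

Call:
drive_tool(increments="0 0 -0.4 0;0 0 -0.8 0;0 0 -1 0;0 0 -1 0;0 0 -1 0;0.3 -1 0 0;0.3 -1 0 0;0 -0.6 0 0;0 0 0 0")

```text
time: 81.85
position: [0.4505, 0.3106, 0.2101]
tcp_rot: [0.764, 0.645, -0.001, -0.0]
contact_force: [-0.2, -0.1, -0.3]
gripper_width: -0.0
grasp_force: 0.0
```

```bash
python3 -c "
from h import *
rk();c=sc('s50');t=snap('top');cv2.imwrite('pics/t50.png',t['frame'])
for n,s in(('s',c),('t',t)): print(n,'pad up',proj(s,R(115,29.6,.104)).round(0),'pad down',proj(s,R(115,40,.064)).round(0))
stood(c)
f=t['frame'];m=(f.max(2)<50).astype(np.uint8)
for k in cv2.findContours(m,cv2.RETR_EXTERNAL,cv2.CHAIN_APPROX_NONE)[0]:
    x,y,w,h=cv2.boundingRect(k)
    if cv2.contourArea(k)>30 and 170<x<290 and 160<y<260: print('top dark',x,y,w,h,cv2.contourArea(k))
# bar pixels
for x in (-35,-12,11,60): print(x,[(y,z,c['frame'][tuple(int(round(v)) for v in proj(c,R(x,y,z))[::-1])].tolist()) for y in(-53,) for z in(.02,.03,.036,.045)])
g=c['frame'];g0=cv2.imread('pics/scene0.png');d=(np.abs(g.astype(int)-g0).max(2)>50).astype(np.uint8)
for k in cv2.findContours(d,cv2.RETR_EXTERNAL,cv2.CHAIN_APPROX_NONE)[0]:
    if cv2.contourArea(k)>25: print('chg',cv2.boundingRect(k))" | grep -v -e 'dark (4' -e 'dark (3[89]' -e 'dark ([016-9]'
```

```text
tcp rack 134.5 113.4 0.2101 F [-0.2 -0.1 -0.3] gf 0.0
scene [ 19.4 200. ] 491 P [-0.1899 -0.3313] [0.089 0.094] ang 72.7
s pad up [326. 150.] pad down [323. 158.]
t pad up [186. 209.] pad down [188. 214.]
dark (280, 298, 57, 58) 1429.0 [[300, 298], [280, 311], [315, 355], [336, 339]]
dark (360, 213, 15, 15) 146.0 [[363, 214], [361, 223], [372, 226], [374, 217]]
dark (274, 184, 24, 37) 524.5 [[280, 184], [274, 189], [274, 203], [292, 220], [297, 212], [297, 195]]
dark (286, 154, 45, 58) 1112.5 [[325, 154], [315, 161], [311, 159], [305, 169], [297, 170], [295, 178], [291, 176], [286, 180], [302, 191], [301, 211], [307, 207], [309, 196], [312, 202], [317, 198], [318, 188], [322, 193], [327, 189], [328, 167], [323, 164], [330, 158]]
dark (358, 150, 30, 22) 217.5 [[387, 151], [378, 159], [367, 154], [358, 165], [370, 171]]
dark (293, 62, 47, 52) 1216.0 [[300, 62], [300, 77], [293, 83], [301, 99], [305, 100], [306, 110], [308, 103], [308, 113], [309, 105], [312, 113], [316, 106], [336, 95], [339, 83], [325, 72], [325, 64], [318, 71], [308, 71]]
dark (275, 0, 61, 64) 1923.5 [[275, 0], [302,
[... 401 characters left out ...]
, (-53, 0.03, [83, 84, 87]), (-53, 0.036, [119, 122, 126]), (-53, 0.045, [113, 126, 148])]
11 [(-53, 0.02, [77, 81, 86]), (-53, 0.03, [86, 87, 90]), (-53, 0.036, [92, 94, 96]), (-53, 0.045, [153, 156, 163])]
60 [(-53, 0.02, [77, 82, 91]), (-53, 0.03, [67, 74, 84]), (-53, 0.036, [95, 101, 114]), (-53, 0.045, [32, 51, 80])]
chg (212, 305, 50, 50)
chg (168, 284, 45, 48)
chg (251, 255, 44, 46)
chg (119, 248, 38, 38)
chg (206, 236, 45, 41)
chg (8, 232, 18, 13)
chg (260, 225, 20, 16)
chg (64, 210, 51, 102)
chg (293, 188, 43, 37)
chg (0, 184, 82, 138)
chg (169, 126, 181, 132)
chg (293, 62, 32, 54)
chg (120, 59, 29, 17)
chg (330, 14, 6, 21)
chg (275, 0, 54, 64)
chg (66, 0, 87, 96)
chg (0, 0, 48, 33)
```

```bash
python3 -c "
from h import *
def blobs(f,lo,hi,a0):
    m=cv2.inRange(cv2.cvtColor(f,cv2.COLOR_BGR2HSV),lo,hi); r=[]
    for k in cv2.findContours(m,cv2.RETR_EXTERNAL,cv2.CHAIN_APPROX_NONE)[0]:
        if cv2.contourArea(k)>a0: r.append((np.round(cv2.minAreaRect(k)[0],0).tolist(),int(cv2.contourArea(k))))
    return r
for n in('scene0','s50','top0','t50'):
    f=cv2.imread(f'pics/{n}.png'); print(n,'pink',blobs(f,(155,60,60),(179,255,255),120),'green',blobs(f,(45,80,30),(80,255,255),30)[:3])
c=cv2.imread('pics/s16.png');d=cv2.imread('pics/s50.png')
x,y,w,h=305,95,70,60
dd=np.abs(c[110:170,335:375].astype(int)-d[110:170,335:375]).max(2);print('mat/spacer vs s16 changed',(dd>40).sum())
s=snap('scene');sp=proj(s,(.510,.421,.08));print(sp,s['frame'][int(sp[1])-3:int(sp[1])+4:3,int(sp[0])-6:int(sp[0])+7:3].tolist())"
```

```text
scene0 pink [([111.0, 283.0], 894), ([164.0, 259.0], 859), ([238.0, 192.0], 619), ([267.0, 154.0], 555)] green [([377.0, 152.0], 103)]
s50 pink [([111.0, 283.0], 890), ([164.0, 259.0], 860), ([238.0, 192.0], 616), ([267.0, 154.0], 552)] green [([377.0, 152.0], 103)]
top0 pink [([419.0, 308.0], 751), ([372.0, 284.0], 683), ([200.0, 280.0], 703), ([265.0, 274.0], 664)] green [([141.0, 178.0], 179)]
t50 pink [([419.0, 308.0], 761), ([372.0, 284.0], 695), ([265.0, 273.0], 661)] green [([141.0, 178.0], 183)]
mat/spacer vs s16 changed 24
[342.0683447  127.46872492] [[[87, 122, 156], [85, 118, 154], [97, 129, 160], [130, 153, 166], [129, 152, 166]], [[84, 116, 151], [84, 117, 153], [85, 118, 154], [86, 120, 155], [100, 128, 154]], [[40, 57, 74], [50, 68, 88], [85, 117, 151], [82, 114, 148], [86, 119, 152]]]
```

```bash
python3 -c "
from cell import job
print(job.sign_off())"
```

```text
the job is handed in; nothing more can be done
None
```

The spacer is on the cork mat, all four mounts stand upright one to a bay, and the lever is caught down with the bars up. I handed the job in at about 82 s. Mounts were dropped three times before standing; one landed on the pencil, which did not move.

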